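# Clear the dispenser cradle, load the paste cartridge and clamp it

## Task

A brass baluster has been left lying in the sloping cradle of the polishing-paste dispenser: take it out and lay it down flat in the wooden tray. Then put the aluminium paste cartridge in the cradle, flat on its floor between the rails, with its nozzle down the slope in the gap between the stops and its front end against the stops, let go of it, and swing the clamp fully shut so that it drives the cartridge home. Set both pieces down gently without dropping them, and leave the other things on the table where they stand.

Things in the scene. Friction and masses are not known exactly. Their poses are not given: they have to be found in the camera images.
- baluster_mid (a point): The piece in the way: a turned brass baluster (spindle), 100 mm long (own x), with a 32 mm square block, 10 mm thick, at each end and a round belly, 28 mm across over its middle 32 mm, thinner necks between; about 0.35 kg. The point is its centre, on its axis, 16 mm above what it lies on. At the start it lies in the cradle: own x points up the slope, own z square out of the cradle floor.
- baluster: The same baluster; origin at its centre.
- cartridge_mid (a point): Paste cartridge lying flat on the table: an aluminium box 96 mm long (own x), 38 mm wide (own y), 40 mm high (own z, up), thin black band near its rear, and a black round nozzle, 14 mm across, 18 mm long, in the middle of its front end (own -x). About 0.25 kg. The point is the centre of the box, 20 mm above its underside.
- cartridge: The same cartridge; origin at the centre of its underside.
- nozzle (a point): Tip of the cartridge's nozzle, 66 mm from the box's centre along its own -x.
- cradle_floor (a point): Grey plastic cradle of the dispenser, its floor sloping 30 degrees, low end away from the robot. The point lies on the floor, 85 mm above the table, where the middle of a seated cartridge's underside belongs. Own x: up the slope, roughly towards the robot; y: across; z: square out of the floor, leaning 30 degrees away from the robot. Floor 56 mm wide, x = -49 to 55 mm.
- stops (a point): Middle of the gap between the two stop blocks at the low end of the cradle, at floor level, x = -48 mm in the frame of cradle_floor. Blocks 16 mm high, 24 mm apart (room for the nozzle). Four short side rails, 14 mm high, inner faces at y = +-22 mm, stand at x = -50 to -28 and 32 to 54 mm of cradle_floor; between them the sides are open, for fingers.
- nest (a joint): Travel of the sprung cradle along its own -z, m: 0 up, at rest; 0.006 when the shut clamp has driven the cartridge home; limit 0.008. The spring pushes back with 5 N at 0 and 8 N at 0.006.
- clamp (a joint): Angle of the hinged clamp, rad: 0 fully shut (parallel to the cradle floor), grows as it opens, limit 1.9. It starts open, leaning over the cradle from the upper end, so the cradle cannot be reached from straight above; along the cradle's own z it can. The stiff hinge stays where it is left (0.45 N m friction). With the cartridge in, the last bit takes 5 to 6 N at the bar.
- clamp_hinge (a point): Middle of the clamp's hinge line, at x = 80, z = 34 mm in the frame of cradle_floor (with nest at 0). The hinge line runs along y. Own axes turn with the clamp and agree with those of cradle_floor when shut; opening turns the clamp about +y, so that its bar goes up.
- clamp_bar (a point): Middle of the clamp's black round cross bar, 12 mm across, 84 mm long (along y), at x = -140, z = 9 mm in the frame of clamp_hinge. Two 9 mm side rods (y = +-36 mm) join it to the hinge; a rubber pad crosses between them at x = -93 to -67 mm, its underside at z = 0; between pad and bar the frame is open.
- tray: Fixed open wooden tray with grey lining, 170 x 170 mm outside, walls 6 mm thick and 40 mm high, inner floor 6 mm above the table. Origin: centre of its underside, on the table; x and y along its sides.
- bowl: Bystander, to be left alone. Brass bowl, 100 mm across, 45 mm high.
- candlestick: Bystander, to be left alone. Brass candlestick standing on its foot, 72 mm across, 128 mm high.
- finial: Bystander, to be left alone. Small copper knob-shaped ornament, 40 mm across, 44 mm high, standing between robot and dispenser.
- wax_jar: Bystander, to be left alone. Amber glass jar of wax, 64 mm across, 70 mm high.
- brush: Bystander, to be left alone. Hand brush lying on the table, the side edge of the work area.
- cup: Bystander, to be left alone. Steel cup, 68 mm across, 60 mm high, behind the dispenser.
- spoon: Bystander, to be left alone. Brass spoon lying on the table, close to the robot.
Not all that is in view belongs to the job. Leave any orange or pink look-alike of the cartridge alone.

How it is judged:
On the way, in this order (a step that is already met when the one before it is completed fails the run):
1. the baluster lies flat in the tray, let go and at rest (x of baluster_mid in the frame of tray between -0.079 and 0.079 m and y of baluster_mid in the frame of tray between -0.079 and 0.079 m and z of baluster_mid in the frame of tray between 0.012 and 0.034 m and linear speed of baluster below 0.03 m/s and contact force between the fingers and baluster below 0.1 N), for 0.2 s.
2. the cartridge lies in the cradle, nozzle down the slope, let go, with the clamp still open (x of cartridge_mid in the frame of cradle_floor between -0.004 and 0.008 m and y of cartridge_mid in the frame of cradle_floor between -0.005 and 0.005 m and z of cartridge_mid in the frame of cradle_floor between 0.016 and 0.0235 m and angle between the z axis of cartridge_mid and the z axis of cradle_floor, either way round below 0.08 rad and angle between the x axis of cartridge_mid and the x axis of cradle_floor, either way round below 0.16 rad and x of nozzle in the frame of cradle_floor below -0.05 m and contact force between the fingers and cartridge below 0.1 N and value of joint clamp above 0.5 rad), for 0.2 s.
3. the clamp is shut and the cartridge driven home (x of cartridge_mid in the frame of cradle_floor between -0.004 and 0.008 m and y of cartridge_mid in the frame of cradle_floor between -0.005 and 0.005 m and z of cartridge_mid in the frame of cradle_floor between 0.016 and 0.0235 m and angle between the z axis of cartridge_mid and the z axis of cradle_floor, either way round below 0.08 rad and angle between the x axis of cartridge_mid and the x axis of cradle_floor, either way round below 0.16 rad and x of nozzle in the frame of cradle_floor below -0.05 m and contact force between the fingers and cartridge below 0.1 N and value of joint clamp below 0.05 rad and value of joint nest above 0.004 m), for 0.2 s.
At the end, for the whole second after the job is handed in: Baluster at rest lying flat in the tray (centre 12-34 mm above the table); cartridge flat in the cradle, nozzle down-slope, under 8 mm from the stops, within 5 mm across, 0.16 rad in turn; clamp shut (under 0.05 rad), cradle pressed over 4 mm; both let go (all of step 1 and all of step 3 and velocity of joint clamp between -0.05 and 0.05 rad/s); the robot touches nothing.
It fails at once if a bystander is pushed more than 40 mm from where it stood (distance of any of bowl, candlestick, finial, wax_jar, brush, cup, spoon from where it was at the start of the episode above 0.04 m).
It fails at once if a bystander is knocked over (angle between any of bowl, candlestick, finial, wax_jar, cup's own z axis and vertical above 0.6 rad).
It fails at once if the baluster or the cartridge is dropped or thrown (faster than 0.7 m/s while out of the fingers) ((linear speed of baluster above 0.7 m/s and contact force between the fingers and baluster below 0.05 N) or (linear speed of cartridge above 0.7 m/s and contact force between the fingers and cartridge below 0.05 N)).
It also fails if it takes over 72 s, if anything falls off the work surface, if the arm or the gripper's body presses on something with over 40 N, if the wrist force passes 120 N, or if a joint passes its speed limit or range.

## Robot

A 6-joint arm with a two-finger parallel gripper is mounted at the origin on the work surface. World frame = base frame: x ahead of the robot, y to its left, z up, the work surface at z = 0. Lengths are in m, angles in rad, forces in N, time in s.
With the tool pointing down it reaches from about 0.425 to 1.125 m from the base axis. Payload 14.9 kg.
Tool frame: the origin (TCP) lies midway between the tips of the shut fingers; the grasp point (between the pads) lies 19 mm behind it; x points along the fingers, y is the direction in which the jaws open and shut, and the axes are right-handed (so a half turn about x gives the same grasp; the last joint's range is limited). The gripper opens to 91 mm and grips with 3 to 60 N. Pads are 32 mm wide; open, the fingers measure 118 mm over their backs; the gripper's body (76 mm by 178 mm) begins 60 mm behind the grasp point.
Start: joints at [-1.331, 0.379, 1.734, -0, 1.028, -0.033], TCP at [0.189, -0.674, 0.186] pointing down, gripper open.
Joint ranges: [-2.77, 2.77], [-0.74, 2.19], [0, 2.66], [-1.06, 4.2], [0.31, 2.87], [-3.08, 3.08]. Speed limits (rad/s): [1.89, 1.89, 2.39, 3.14, 3.14, 3.14].

## Interface

Orientations are given as a unit quaternion [x, y, z, w].
In Python, from bench import * gives the robot as it stands.
- The arm moves only by the tool servo_tool, never from a script. Its argument "increments" is a list of rows, each a list of 7 numbers: the shift along the tool's x, y, z in cm, then the turn, a rotation vector about the tool's x, y, z in rad, then the opening, from 0 (shut) to 1 (fully open). In form: [[x, y, z, wx, wy, wz, gripper], ...]. A call has 1 to 20 rows; each row is the pose to reach, as a shift and turn from the pose commanded when the call began, along the tool's axes at that moment; what a row does not reach only later rows make up. A row lasts 1/10 s, in which the tool goes at most 50 mm and 8.59 degrees, less where a joint would pass 70% of its speed; a pose out of reach is approached as far as the arm can. A call with a gripper value outside its range is refused whole. The fingers move at their own pace and stop on an object; the grip force is fixed at half the most. Time passes only in rows, so rows that repeat a pose let the fingers close. It gives the time, the measured TCP pose, the force and the opening at its end, in the units of the state.
- get_obs(): the state, without advancing time (a new reading comes with each control period).
- snapshot(name): name is "scene" or "side" or "wrist"; returns a dict with "frame" (480x640x3 uint8, red, green, blue), "intrinsics" (3x3 intrinsics, pixels), "rvec" (rotation vector, rad) and "tvec" (3), from world to camera coordinates, as OpenCV has them. Camera axes: x right, y down, z forward; pixel columns grow to the right and rows downward; lengths in m; the calibration is good to about 2 mm. A picture is of the moment at which its call begins. There is no depth.
- sign_off(): hands the job in, once; it reports no verdict.
The state is a dict: "time_s": time; "joints": joint angles; "joint_vel": joint speeds; "effort": joint torques, N m; "tool_pos": TCP position; "orientation": TCP orientation; "contact_force": force on the tool from outside, world axes, zero at the start; "torque": the same for the moment, N m; "grip_width": finger opening in m.
Only numpy, scipy, OpenCV 4.12 (cv2) and the standard library are available. Lean on these libraries where they do the work, as an engineer would, in place of code of your own. Each camera call takes 0.05 s, during which the arm holds its last target.

## Working session

There is one attempt and no reset: what is moved stays moved. The work goes in short steps, Python scripts to look and compute and a tool call to move; the robot and the scene stay as the last step left them, time stands still between calls to the robot, and variables do not carry over. Pictures are saved under pics/ and viewed, and the job is handed in when it is done.

Besides the shell and the picture viewer there is one more tool, called after "Emit:" as a command line: name --pt "numbers of a row" for each row, then --argument value for the rest. servo_tool: Moves the arm, as the interface text tells. Its arguments: {"type":"object","properties":{"increments":{"type":"array"}},"required":["increments"]}

```bash
mkdir -p pics; ls; python3 - <<'E'
from bench import *
import cv2
print(get_obs())
for n in ("scene","side","wrist"):
    s=snapshot(n); cv2.imwrite(f"pics/{n}0.png",s["frame"][:,:,::-1]); print(n,s["intrinsics"].tolist(),s["rvec"],s["tvec"])
E
```

```text
pics
{'time_s': 0.0, 'joints': array([-1.33127578e+00,  3.79453104e-01,  1.73480589e+00, -6.98172689e-06,
        1.02847201e+00, -3.33213736e-02]), 'joint_vel': array([-0.00035836, -0.00081118,  0.00141049, -0.00113391,  0.00141826,
       -0.00117954]), 'effort': array([-3.69850648e-03, -7.63724184e+01, -4.34360862e+01,  6.49911538e-02,
        4.24124475e-02, -6.86003250e-05]), 'tool_pos': array([ 0.18850193, -0.67368242,  0.18544469]), 'orientation': array([-0.7004933 , -0.09656661,  0.70058035, -0.09576639]), 'contact_force': array([-0.14415092,  0.21396697,  0.01498205]), 'torque': array([-0.01162649,  0.02270572,  0.03373992]), 'grip_width': 0.09100689750348537}
scene [[475.0345103673437, 0.0, 313.9696675824887], [0.0, 475.0345103673437, 243.22959825598642], [0.0, 0.0, 1.0]] [ 1.99462055  1.84202206 -0.49988373] [-0.02887118 -0.43181637  1.66971129]
side [[516.7198076423539, 0.0, 326.59517954860723], [0.0, 516.7198076423539, 234.05110733189295], [0.0, 0.0, 1.0]] [ 0.45670408 -2.51488498  1.45612714] [0.50098658 0.20167994 1.27558952]
wrist [[365.06093183245497, 0.0, 316.92219057433806], [0.0, 365.06093183245497, 240.0925576942228], [0.0, 0.0, 1.0]] [-2.33735621  1.77276155  0.22551651] [-0.70155786 -0.02762975  0.39005247]
```

View pics/scene0.png

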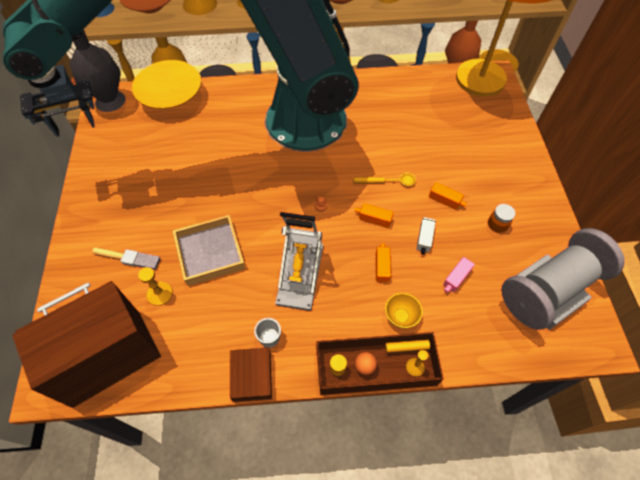

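View pics/side0.png

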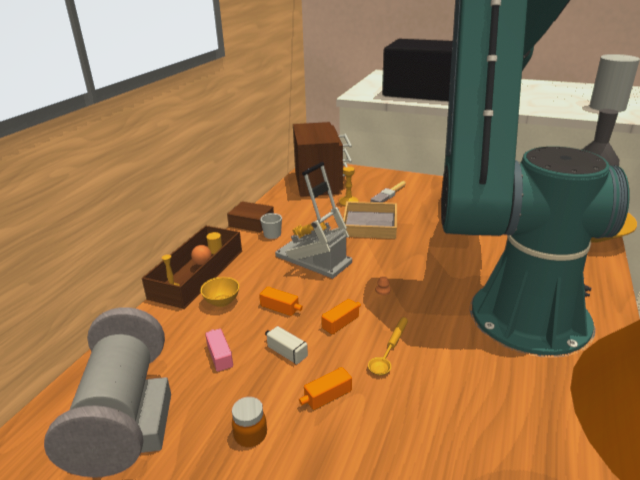

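View pics/wrist0.png

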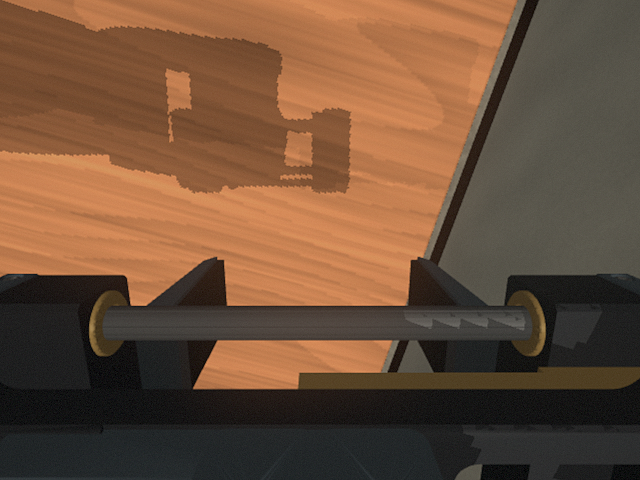

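The scene view shows the dispenser at about (300,260) with the brass baluster in it, and the tray at (208,248). Cartridge candidates are white/silver (427,235), orange (377,215), (448,195) and (384,263), and pink (459,274). The white/silver one fits the aluminium description. I'll enlarge crops to confirm that.

```bash
python3 - <<'E'
import cv2
a=cv2.imread("pics/scene0.png")
def crop(a,x,y,w,h,f,n):
    cv2.imwrite(n,cv2.resize(a[y:y+h,x:x+w],None,fx=f,fy=f,interpolation=cv2.INTER_CUBIC))
crop(a,260,190,100,130,6,"pics/c1.png") if 0 else crop(a,250,200,100,120,5,"pics/c1.png")
crop(a,400,205,60,60,9,"pics/c2.png")
crop(a,165,205,90,85,7,"pics/c4.png")
b=cv2.imread("pics/side0.png")
crop(b,260,155,140,120,5,"pics/c3.png")
crop(b,250,310,70,60,9,"pics/c5.png")
E
```

```text
(no output)
```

View pics/c1.png

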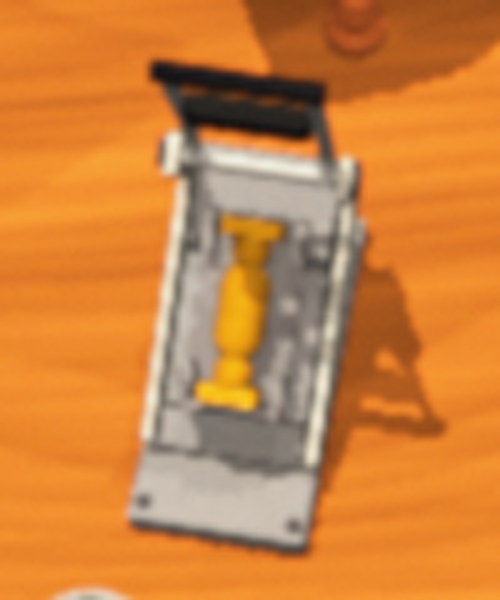

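View pics/c2.png

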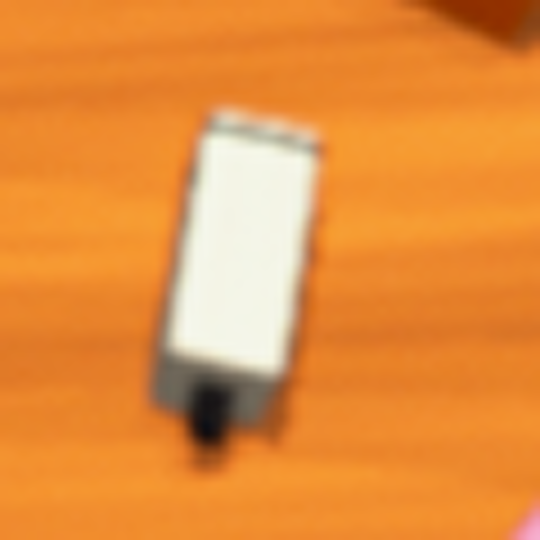

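View pics/c3.png

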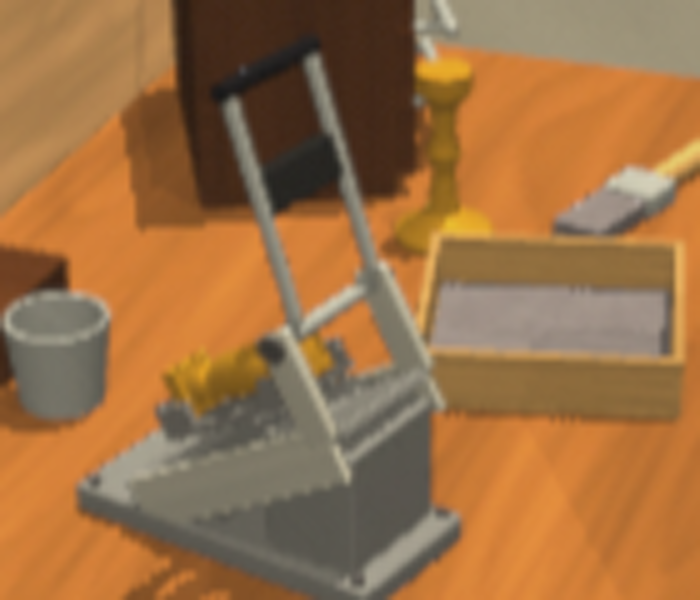

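View pics/c5.png

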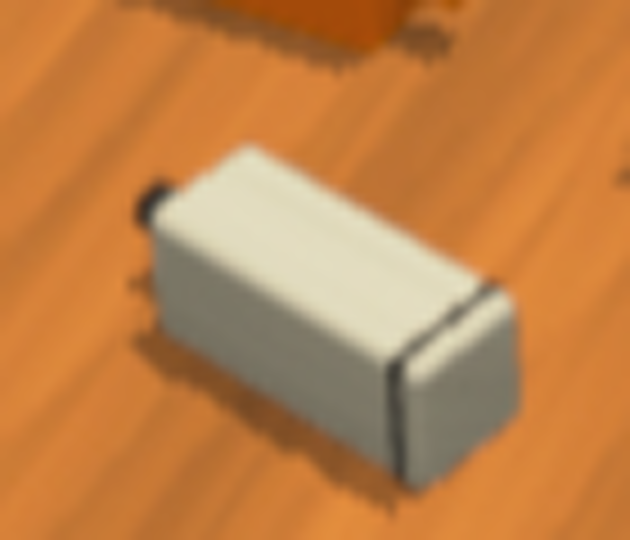

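View pics/c4.png

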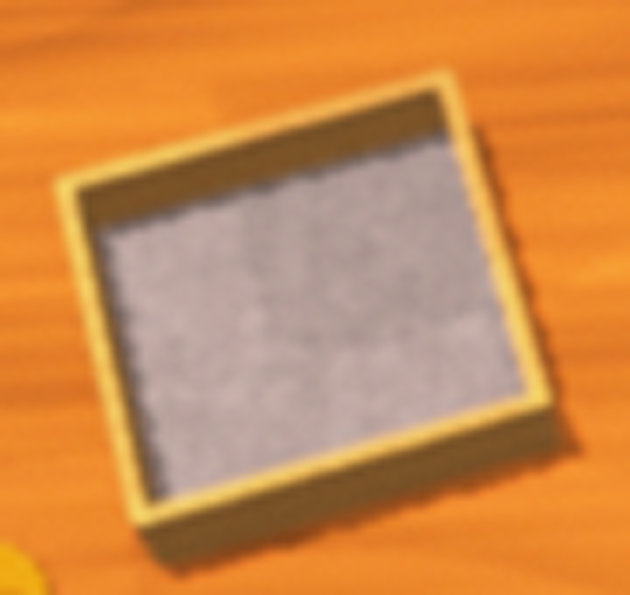

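The white box at (427,235) has the black band at its rear and a black nozzle at (422,252), so it's the cartridge. The orange and pink ones are look-alikes. Next I fit the poses by reprojection.

```bash
cat > h.py <<'E'
import numpy as np, cv2
from scipy.optimize import least_squares
from scipy.spatial.transform import Rotation as R
CAM={"scene":([[475.0345,0,313.96967],[0,475.0345,243.2296],[0,0,1]],[1.99462055,1.84202206,-0.49988373],[-0.02887118,-0.43181637,1.66971129]),
"side":([[516.7198,0,326.59518],[0,516.7198,234.0511],[0,0,1]],[0.45670408,-2.51488498,1.45612714],[0.50098658,0.20167994,1.27558952])}
def proj(c,P,cam=None):
    K,r,t=cam if cam is not None else CAM[c]
    return cv2.projectPoints(np.array(P,float).reshape(-1,1,3),np.array(r,float),np.array(t,float),np.array(K,float),None)[0].reshape(-1,2)
def Rz(a): return R.from_euler('z',a).as_matrix()
# cradle frame: x up slope (towards robot mostly), yaw a = heading of horizontal part of own x
def cradR(a):
    h=np.array([np.cos(a),np.sin(a),0]); s,c=np.sin(np.pi/6),np.cos(np.pi/6)
    x=h*c+np.array([0,0,s]); z=-h*s+np.array([0,0,c]); y=np.cross(z,x)
    return np.stack([x,y,z],1)
def hinge2crad(P,th):
    return np.array(P)@R.from_euler('y',th).as_matrix().T+np.array([.08,0,.034])
E
python3 - <<'E'
from h import *
for c in CAM:
    K,r,t=CAM[c]; Rm=cv2.Rodrigues(np.array(r))[0]; print(c,"campos",-Rm.T@np.array(t))
# tray
obs=np.array([(173.3,230.7),(228.9,215.3),(243.6,262.1),(185,280)])
sq=np.array([(-1,1),(-1,-1),(1,-1),(1,1)])*.085  # image left=+y? right=-y; down=+x
def f(p): 
    P=np.c_[sq@Rz(p[2])[:2,:2].T+p[:2],np.full(4,.04)]
    return (proj("scene",P)-obs).ravel()
best=min((least_squares(f,[.8,s,a]) for s in(.3,-.3) for a in (0,1.57,3.14,-1.57)),key=lambda r:r.cost)
print("tray",best.x,best.cost,best.fun.round(1))
# cartridge: rear corners then front
so=np.array([(423.7,217),(435.8,219.4),(431.4,247),(418.3,243.9)])
si=np.array([(277.6,326.1),(267.2,334.4),(307.2,343.3),(295,352.2)])
def f(p,sgn=1):
    M=Rz(p[2])
    T=lambda q:np.c_[np.array(q)@M[:2,:2].T+p[:2],np.full(len(q),.04)]
    # order: rear A, rear B, front B, front A
    P1=T([(.048,-sgn*.019),(.048,sgn*.019),(-.048,sgn*.019),(-.048,-sgn*.019)])
    P2=T([(-.048,-sgn*.019),(-.048,sgn*.019),(.048,-sgn*.019),(.048,sgn*.019)])
    return np.r_[(proj("scene",P1)-so).ravel(),(proj("side",P2)-si).ravel()]
for sgn in (1,-1):
  b=min((least_squares(f,[.8,s,a],args=(sgn,)) for s in(.3,-.3) for a in (0,1.57,3.14,-1.57)),key=lambda r:r.cost)
  print("cart",sgn,b.x,b.cost,b.fun.round(1))
# cradle
def f(p):
    x,y,a,th,bx,by=p
    M=cradR(a); o=np.array([x,y,.085])
    T=lambda q:np.array(q)@M.T+o
    bar=hinge2crad([(-.14,s*.042,.009) for s in(1,-1)],th)
    e=[]
    pb=proj("scene",T(bar)); ps=proj("side",T(bar))
    e+=[pb-O1 , ps-O2]
    bl=T([(bx+.05,by+.016,.032),(bx+.05,by-.016,.032)]); e+=[proj("scene",bl)-OB]
    bc=T([(bx-.05,by+.016,.016),(bx-.05,by-.016,.016)]); e+=[(proj("scene",bc)-OL)]
    e.append(np.array([[3*(bx+.0)*0,by*0]]))
    return np.concatenate(e).ravel()
O2=np.array([(303.6,173.4),(323,164)])
g=lambda l:np.array(l)/5+np.array([250,200])
def run():
    best=None
    for s in (0,):
     for a in (2.9,3.4,0,1.57):
      for th in (1,1.5,1.8):
        r=least_squares(f,[.75,0,a,th,0,0])
        if best is None or r.cost<best.cost: best=r
    return best
# +y of cradle when x points to robot = world -y -> image right
for flip in (0,1):
    O1=g([(325,93),(157,71)]); OB=g([(285,227),(217,217)]); OL=g([(258,400),(195,390)])
    O2=np.array([(303.6,173.4),(323,164)])
    if flip: O2=O2[::-1]
    b=run(); print("crad",flip,b.x,b.cost,b.fun.round(1))
E
```

```text
scene campos [ 1.21000327 -0.0608518   1.22777191]
side campos [0.08962475 1.11623234 0.81534272]
tray [ 0.49855042 -0.31947469  3.48930712] 4979.883123296843 [ 14.2  47.8  16.2  40.8 -18.  -51.1 -14.3 -49. ]
cart 1 [0.5088443  0.32212293 2.8653894 ] 761.760412652465 [ 11.2   1.6 -13.7  -2.8 -12.1  -3.1  14.3   2.2 -12.8   8.3   8.8  -8.8
  -9.9   8.3  13.3 -10.2]
cart -1 [0.50888786 0.32266798 2.78730192] 3.627969263549751 [-0.1 -0.6  0.5 -0.1 -0.  -0.7 -0.  -0.7 -0.2 -0.9 -1.8 -1.   0.3  0.
  0.5  0.2]
crad 0 [ 0.58859085 -0.05481467 -0.02776375  1.66801749  0.05421653 -0.00596317] 1276.0058021846255 [  0.4  -2.1  -1.4   3.9   3.    2.6  -3.5   0.5  -2.7  21.9  -1.9  24.5
   2.  -27.7   2.8 -25.1   0.   -0. ]
crad 1 [ 0.58706121 -0.05916717  1.07434749  1.69613601  0.02579225 -0.03030754] 1325.9460381010072 [ -9.5 -15.4   9.2  16.1   0.7  10.5   0.   -8.    5.8  10.1  14.3  22.2
 -14.9 -23.5  -7.4 -12.    0.   -0. ]
```

```bash
cat > fit.py <<'E'
from h import *
obs=np.array([(173.3,230.7),(228.9,215.3),(243.6,262.1),(185,280)])
sq=np.array([(-1,-1),(-1,1),(1,1),(1,-1)])*.085
def f(p): 
    P=np.c_[sq@Rz(p[2])[:2,:2].T+p[:2],np.full(4,.04)]
    return (proj("scene",P)-obs).ravel()
best=least_squares(f,[.5,-.3,0]); print("tray",best.x,best.cost,best.fun.round(1))
g=lambda l:np.array(l)/5+np.array([250,200])
O1=g([(157,71),(325,93)]); OB=g([(217,217),(285,227)]); OL=g([(195,390),(258,400)])
O2=np.array([(323,164),(303.6,173.4)])
def f(p):
    x,y,a,th,bx,by=p
    M=cradR(a); o=np.array([x,y,.085])
    T=lambda q:np.array(q)@M.T+o
    bar=hinge2crad([(-.14,s*.042,.009) for s in(1,-1)],th)
    bl=T([(bx+.05,by+.016,.032),(bx+.05,by-.016,.032)])
    bc=T([(bx-.05,by+.016,.016),(bx-.05,by-.016,.016)])
    return np.concatenate([proj("scene",T(bar))-O1,proj("side",T(bar))-O2,proj("scene",bl)-OB,proj("scene",bc)-OL]).ravel()
best=min((least_squares(f,[.6,0,a,th,0,0]) for a in(2.9,3.4) for th in(1,1.5)),key=lambda r:r.cost)
print("crad",best.x,best.cost,best.fun.round(1))
E
python3 fit.py
```

```text
tray [ 0.50823691 -0.31780643  0.25745622] 0.443834581624388 [-0.3  0.1  0.4 -0.5  0.4  0.1 -0.4  0.2]
crad [ 6.04261114e-01 -5.77991808e-02  2.88094015e+00  1.75464814e+00
  5.34488509e-04  1.66848260e-03] 4.492760462483146 [-0.8 -0.7  0.4  0.2 -0.3 -0.1 -0.2  0.7  0.9 -1.  -0.8 -1.2  0.4  1.2
 -0.5  1.1]
```

```bash
cat >> h.py <<'E'
CR=np.array([0.604,-0.058,0.085]); CA=2.881
def toolR(xdir,ydir):
    x=np.array(xdir,float);x/=np.linalg.norm(x); y=np.array(ydir,float); y-=x*(y@x); y/=np.linalg.norm(y)
    return np.stack([x,y,np.cross(x,y)],1)
def inc(o,P,Rt,via=None):
    R0=R.from_quat(o["orientation"]).as_matrix(); d=R0.T@(np.array(P)-o["tool_pos"])*100
    w=R.from_matrix(R0.T@Rt).as_rotvec()
    print("inc cm",d.round(2),"rot",w.round(3),"dist mm",round(np.linalg.norm(d)*10),"ang",round(np.linalg.norm(w),2))
E
python3 - <<'E'
from h import *
from bench import *
o=get_obs(); R0=R.from_quat(o["orientation"]).as_matrix(); print("tool axes\n",R0.round(3))
s=snapshot("wrist"); Rc=cv2.Rodrigues(np.array(s["rvec"]))[0]; c=-Rc.T@np.array(s["tvec"])
print("cam in tool",R0.T@(c-o["tool_pos"]),"axes(cols=x,y,z) in tool\n",(R0.T@Rc.T).round(3))
M=cradR(CA); print(M.round(3))
for sg in (1,-1):
    Rt=toolR(-M[:,2],sg*M[:,1]); print(sg, "tool z",Rt[:,2].round(2))
    inc(o,CR+M@[0.002,0,.15],Rt)
E
```

```text
tool axes
 [[-0.     0.269 -0.963]
 [ 0.001 -0.963 -0.269]
 [-1.    -0.001 -0.   ]]
cam in tool [-0.19823575  0.00222103 -0.07032614] axes(cols=x,y,z) in tool
 [[ 0.    -0.249  0.969]
 [ 1.     0.    -0.   ]
 [-0.     0.969  0.249]]
[[-0.837 -0.258  0.483]
 [ 0.223 -0.966 -0.129]
 [ 0.5    0.     0.866]]
1 tool z [-0.84  0.22  0.5 ]
inc cm [ -2.99 -44.39 -62.91] rot [ 0.521 -0.511 -0.139] dist mm 771 ang 0.74
-1 tool z [ 0.84 -0.22 -0.5 ]
inc cm [ -2.99 -44.39 -62.91] rot [-2.531  0.184 -0.678] dist mm 771 ang 2.63
```

```bash
python3 - <<'E'
from h import *
from bench import *
o=get_obs(); M=cradR(CA); Rt=toolR(-M[:,2],M[:,1]); inc(o,CR+M@[0.002,0,.22],Rt)
E
```

```text
inc cm [ -9.05 -42.62 -65.93] rot [ 0.521 -0.511 -0.139] dist mm 790 ang 0.74
```

Emit:
servo_tool --pt "-5 0 0 0 0 0 1" --pt "-10 0 0 0 0 0 1" --pt "-16 -4 -6 0 0 0 0.5" --pt "-16 -8 -12 0.1 -0.1 0 0.5" --pt "-16 -11 -16 0.15 -0.15 -0.04 0.5" --pt "-16 -14 -21 0.2 -0.2 -0.05 0.5" --pt "-16 -17 -25 0.25 -0.25 -0.06 0.5" --pt "-16 -20 -30 0.3 -0.3 -0.08 0.5" --pt "-16 -23 -34 0.35 -0.35 -0.1 0.5" --pt "-16 -26 -38 0.4 -0.4 -0.11 0.5" --pt "-16 -29 -43 0.45 -0.45 -0.12 0.5" --pt "-16 -32 -48 0.52 -0.51 -0.14 0.5" --pt "-15 -35 -53 0.52 -0.51 -0.14 0.5" --pt "-14 -38 -58 0.52 -0.51 -0.14 0.5" --pt "-12 -41 -62 0.52 -0.51 -0.14 0.5" --pt "-10 -42.6 -65.9 0.521 -0.511 -0.139 0.5" --pt "-9 -42.6 -65.9 0.521 -0.511 -0.139 0.5" --pt "-9 -42.6 -65.9 0.521 -0.511 -0.139 0.5" --pt "-9 -42.6 -65.9 0.521 -0.511 -0.139 0.5"

```text
time_s: 2.1
tool_pos: [0.7097, -0.0827, 0.2732]
orientation: [-0.495, 0.064, 0.86, 0.111]
contact_force: [-0.1, -0.0, -0.3]
grip_width: 0.0455
```

```bash
python3 - <<'E'
from h import *
from bench import *
o=get_obs(); M=cradR(CA); Rt=toolR(-M[:,2],M[:,1]); print(o["joints"].round(3),o["grip_width"],"cradle",M.T@(o["tool_pos"]-CR)); inc(o,CR+M@[0.002,0,.22],Rt)
for n in ("side","wrist"):
    s=snapshot(n); cv2.imwrite(f"pics/{n}1.png",s["frame"][:,:,::-1])
    if n=="wrist": np.savez("w1.npz",K=s["intrinsics"],r=s["rvec"],t=s["tvec"])
E
```

```text
[-0.167  0.594  1.325  0.046  1.747  1.657] 0.04549195299029396 cradle [ 7.45001916e-05 -3.36374651e-03  2.17216260e-01]
inc cm [-0.28  0.34  0.19] rot [ 0.002  0.003 -0.002] dist mm 5 ang 0.0
```

View pics/side1.png

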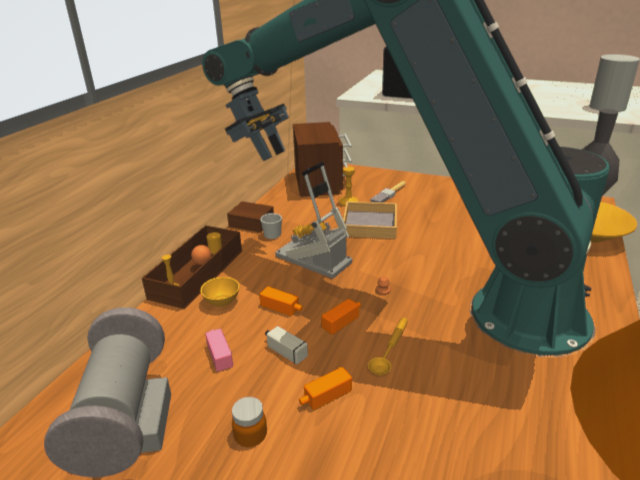

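View pics/wrist1.png

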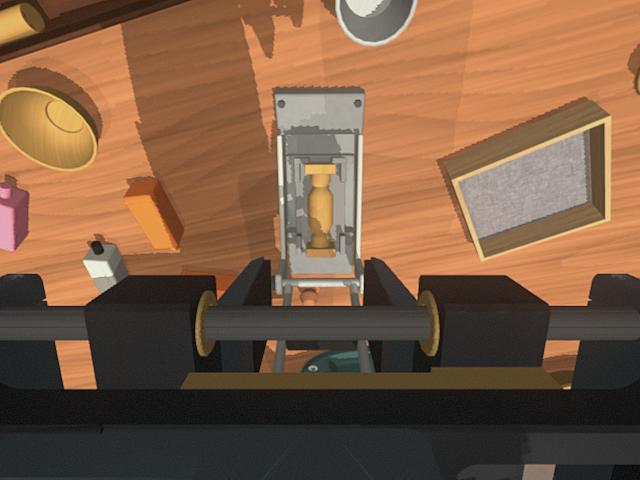

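The wrist view shows the dispenser square on, with the baluster at about (320,210) and the stops at about (320,163). I'll enlarge it to refine the measurement.

```bash
python3 - <<'E'
from h import *
a=cv2.imread("pics/wrist1.png"); x,y,w,h=260,80,120,225
cv2.imwrite("pics/c6.png",cv2.resize(a[140:280,260:380],None,fx=5,fy=5,interpolation=cv2.INTER_CUBIC)[:600])
w=np.load("w1.npz"); cam=(w["K"],w["r"],w["t"]); M=cradR(CA)
T=lambda q:np.array(q)@M.T+CR
for n,q in dict(balupper=[(.05,.016,.032),(.05,-.016,.032)],ballow=[(-.05,.016,.032),(-.05,-.016,.032)],stopin=[(-.048,.012,.016),(-.048,-.012,.016)],railin=[(.032,.022,.014),(.032,-.022,.014),(.054,.022,.014),(.054,-.022,.014)]).items():
    print(n,((proj(0,T(q),cam)-[260,140])*5).round(0).tolist())
E
```

```text
balupper [[361.0, 596.0], [216.0, 596.0]]
ballow [[367.0, 135.0], [212.0, 134.0]]
stopin [[345.0, 140.0], [234.0, 139.0]]
railin [[385.0, 497.0], [192.0, 497.0], [383.0, 589.0], [193.0, 589.0]]
```

View pics/c6.png

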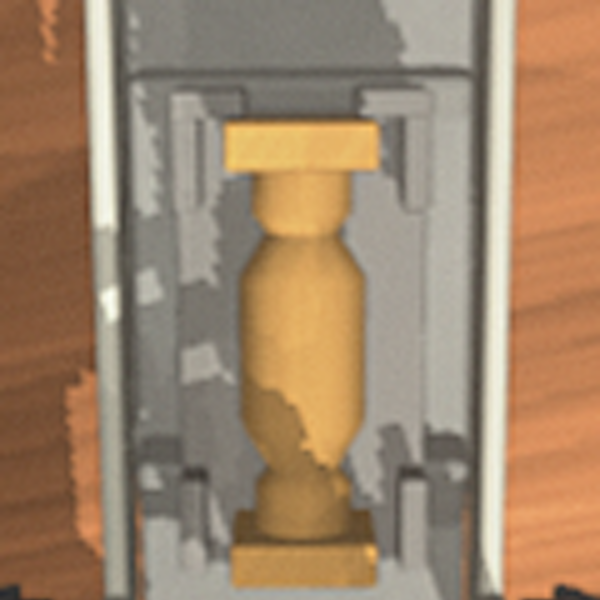

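```bash
python3 - <<'E'
from h import *
w=np.load("w1.npz"); cam=(w["K"],w["r"],w["t"])
px=np.array([(400,482),(205,482),(402,212),(202,210),(357,113),(245,113),(376,585),(232,585),(380,120),(225,120)])/5+[260,140]
def f(p,full=False):
    M=cradR(p[2]);o=np.array([p[0],p[1],.085]); bx,by=p[3:]
    P=np.array([(.032,.022,.014),(.032,-.022,.014),(-.028,.022,.014),(-.028,-.022,.014),(-.048,.012,.016),(-.048,-.012,.016),
     (bx+.05,by+.016,.032),(bx+.05,by-.016,.032),(bx-.05,by+.016,.032),(bx-.05,by-.016,.032)])
    e=proj(0,P@M.T+o,cam)-px
    return e.ravel()
r=least_squares(f,[.6,-.06,2.88,0,0],loss='soft_l1'); print(r.x,(r.fun.reshape(-1,2)*5).round(0).tolist())
M=cradR(2.881); print("shift in old cradle frame mm",(M.T@(np.r_[r.x[:2],.085]-CR)*1000).round(1))
E
```

```text
[ 6.08769112e-01 -6.23446414e-02  2.88917372e+00  1.72885249e-03
  1.39502365e-04] [[-0.0, -4.0], [-0.0, -3.0], [1.0, -2.0], [-2.0, 1.0], [1.0, 4.0], [0.0, 4.0], [1.0, 1.0], [-1.0, 1.0], [1.0, -1.0], [-0.0, -0.0]]
shift in old cradle frame mm [-5.   3.   2.9]
```

```bash
sed -i 's/^CR=.*/CR=np.array([0.6083,-0.0620,0.085]); CA=2.888/' h.py; python3 - <<'E'
from h import *
from bench import *
o=get_obs(); M=cradR(CA); Rt=toolR(-M[:,2],M[:,1]);
for z in (.05,.005): inc(o,CR+M@[0.002,0,z],Rt)
E
```

```text
inc cm [16.56  0.32 -0.4 ] rot [-0.005  0.002  0.002] dist mm 166 ang 0.01
inc cm [21.06  0.33 -0.4 ] rot [-0.005  0.002  0.002] dist mm 211 ang 0.01
```

Emit:
servo_tool --pt "4 0.3 -0.4 0 0 0 0.55" --pt "8 0.3 -0.4 -0.005 0.002 0.002 0.55" --pt "12 0.3 -0.4 -0.005 0.002 0.002 0.55" --pt "15 0.3 -0.4 -0.005 0.002 0.002 0.55" --pt "16.6 0.3 -0.4 -0.005 0.002 0.002 0.55" --pt "16.6 0.3 -0.4 -0.005 0.002 0.002 0.55" --pt "16.6 0.3 -0.4 -0.005 0.002 0.002 0.55"

```text
time_s: 2.9
tool_pos: [0.6319, -0.0697, 0.1319]
orientation: [-0.498, 0.064, 0.858, 0.11]
contact_force: [-0.5, -0.0, 0.2]
grip_width: 0.05
```

```bash
cat > look.py <<'E'
import sys
from h import *
from bench import *
def look(tag,names=("wrist",)):
    for n in names:
        s=snapshot(n); cv2.imwrite(f"pics/{n}{tag}.png",s["frame"][:,:,::-1])
        if n=="wrist": np.savez(f"w{tag}.npz",K=s["intrinsics"],r=s["rvec"],t=s["tvec"])
    return get_obs()
E
python3 - <<'E'
from look import *
o=look("2",("wrist","side")); M=cradR(CA); Rt=toolR(-M[:,2],M[:,1]); print("cradle",M.T@(o["tool_pos"]-CR))
inc(o,CR+M@[0.002,0,.005],Rt)
a=cv2.imread("pics/side2.png");cv2.imwrite("pics/c7.png",cv2.resize(a[120:290,220:400],None,fx=3.5,fy=3.5,interpolation=cv2.INTER_CUBIC))
E
```

```text
cradle [0.00176701 0.00117327 0.05331355]
inc cm [ 4.83 -0.11  0.05] rot [-0.001 -0.005  0.001] dist mm 48 ang 0.01
```

View pics/wrist2.png

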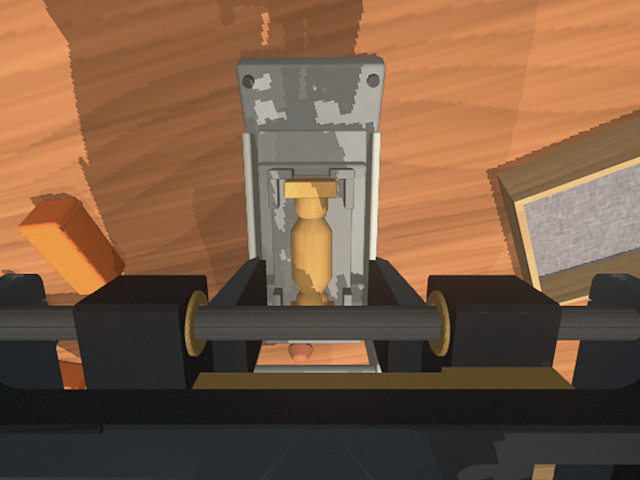

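View pics/c7.png

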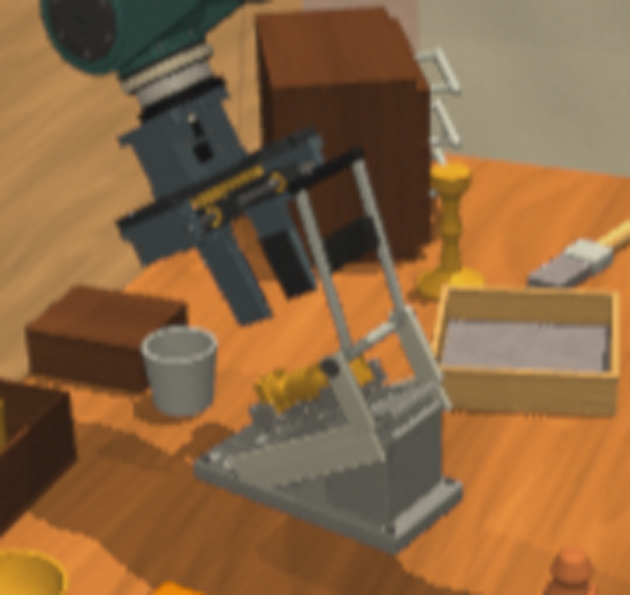

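Emit:
servo_tool --pt "0.3 -0.1 0.05 0 0 0 0.47" --pt "1 -0.1 0.05 0 -0.005 0 0.47" --pt "2 -0.1 0.05 0 -0.005 0 0.47" --pt "3 -0.1 0.05 0 -0.005 0 0.47" --pt "4 -0.1 0.05 0 -0.005 0 0.47" --pt "4.6 -0.1 0.05 0 -0.005 0 0.47" --pt "4.6 -0.1 0.05 0 -0.005 0 0.47" --pt "4.6 -0.1 0.05 0 -0.005 0 0.47"

```text
time_s: 3.8
tool_pos: [0.6086, -0.062, 0.0908]
orientation: [-0.495, 0.063, 0.86, 0.11]
contact_force: [-0.0, -0.4, -0.7]
grip_width: 0.0428
```

```bash
python3 - <<'E'
from look import *
o=look("3",("wrist","side")); M=cradR(CA); Rt=toolR(-M[:,2],M[:,1]); print("cradle",M.T@(o["tool_pos"]-CR),o["contact_force"])
inc(o,CR+M@[0.002,0,.005],Rt)
a=cv2.imread("pics/side3.png");cv2.imwrite("pics/c8.png",cv2.resize(a[150:290,240:380],None,fx=4,fy=4,interpolation=cv2.INTER_CUBIC))
E
```

```text
cradle [ 2.52559465e-03 -9.63313575e-05  5.58614404e-03] [-0.58176436  0.55738446 -0.07922722]
inc cm [ 0.06  0.01 -0.05] rot [-0.001  0.002  0.001] dist mm 1 ang 0.0
```

View pics/c8.png

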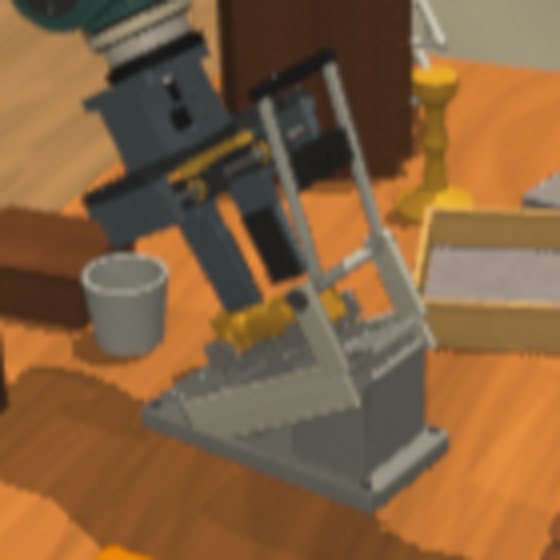

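View pics/wrist3.png

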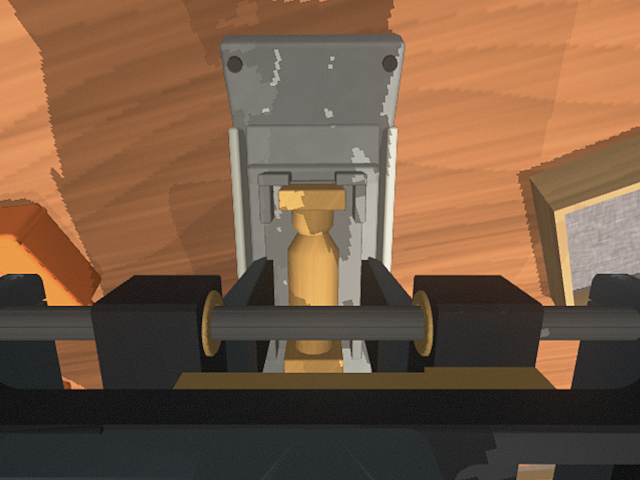

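```bash
python3 - <<'E'
from look import *
o=get_obs(); R0=R.from_quat(o["orientation"]).as_matrix()
P=[o["tool_pos"]+R0@np.array(q) for q in [(0,-.022,.016),(0,-.022,-.016),(0,.022,.016),(0,.022,-.016),(0,-.035,.016),(0,-.035,-.016)]]
print(((proj("side",P)-[240,150])*4).round())
M=cradR(CA);T=lambda q:np.array(q)@M.T+CR
print("bal ends",((proj("side",T([(-.048,0,.016),(.052,0,.016),(.002,-.014,.016),(.08,-.036,.034)]))-[240,150])*4).round())
E
```

```text
[[278. 335.]
 [248. 344.]
 [316. 310.]
 [286. 319.]
 [267. 343.]
 [237. 352.]]
bal ends [[230. 328.]
 [324. 299.]
 [263. 322.]
 [309. 288.]]
```

```bash
python3 - <<'E'
from look import *
o=get_obs(); 
a=cv2.imread("pics/side3.png")
cv2.imwrite("pics/c9.png",cv2.resize(a[185:265,260:350],None,fx=8,fy=7.5,interpolation=cv2.INTER_CUBIC))
# wrist view: project own tips
w=np.load("w3.npz");cam=(w["K"],w["r"],w["t"]);R0=R.from_quat(o["orientation"]).as_matrix()
for x in (0,-.019,-.06):
  print(x,proj(0,[o["tool_pos"]+R0@np.array(q) for q in [(x,-.022,.016),(x,-.022,-.016),(x,.022,.016),(x,.022,-.016)]],cam).round().tolist())
  print(x,((proj("side",[o["tool_pos"]+R0@np.array(q) for q in [(x,-.022,.016),(x,-.022,-.016),(x,-.035,.016),(x,-.035,-.016)]])-[260,185])*[8,7.5]).round().tolist())
E
```

```text
0 [[277.0, 300.0], [275.0, 247.0], [352.0, 300.0], [353.0, 247.0]]
0 [[397.0, 366.0], [337.0, 382.0], [374.0, 380.0], [314.0, 397.0]]
-0.019 [[273.0, 314.0], [271.0, 257.0], [355.0, 314.0], [357.0, 257.0]]
-0.019 [[374.0, 321.0], [314.0, 338.0], [351.0, 335.0], [291.0, 352.0]]
-0.06 [[262.0, 357.0], [259.0, 287.0], [365.0, 357.0], [367.0, 287.0]]
-0.06 [[323.0, 222.0], [264.0, 241.0], [300.0, 236.0], [240.0, 254.0]]
```

View pics/c9.png

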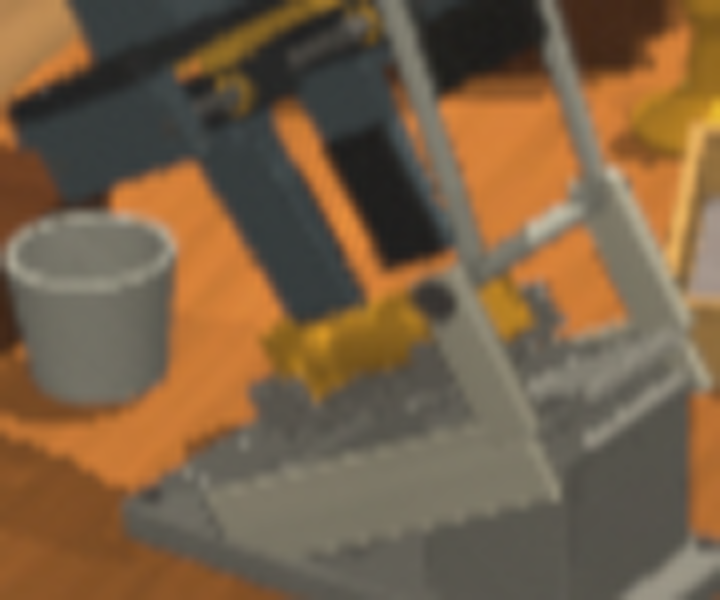

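```bash
python3 - <<'E'
from look import *
M=cradR(CA);T=lambda q:np.array(q)@M.T+CR
print("side2 pred tips z=.053, halfgap 25/38",((proj("side",T([(.002+s*.016,-h,.0533) for h in(.025,.038) for s in (1,-1)]))-[220,120])*3.5).round().tolist())
print("z=.075",((proj("side",T([(.002+s*.016,-h,.075) for h in(.025,.038) for s in (1,-1)]))-[220,120])*3.5).round().tolist())
o=look("4",("side","scene")); print(o["tool_pos"],o["grip_width"])
a=cv2.imread("pics/side4.png");b=cv2.imread("pics/side3.png"); print(np.abs(a.astype(int)-b).sum())
a=cv2.imread("pics/scene4.png");cv2.imwrite("pics/c10.png",cv2.resize(a[170:330,220:400],None,fx=4,fy=3.7,interpolation=cv2.INTER_CUBIC))
R0=R.from_quat(o["orientation"]).as_matrix()
for x in (0,-.022): print(((proj("scene",[o["tool_pos"]+R0@np.array(q) for q in [(x,-.022,-.016),(x,.022,-.016)]])-[220,170])*[4,3.7]).round().tolist())
E
```

```text
side2 pred tips z=.053, halfgap 25/38 [[285.0, 347.0], [259.0, 355.0], [275.0, 353.0], [249.0, 361.0]]
z=.075 [[274.0, 322.0], [248.0, 331.0], [263.0, 328.0], [237.0, 337.0]]
[ 0.60887532 -0.06205685  0.09107329] 0.04286974647717429
421866
[[340.0, 368.0], [276.0, 359.0]]
[[336.0, 370.0], [271.0, 360.0]]
```

View pics/c10.png

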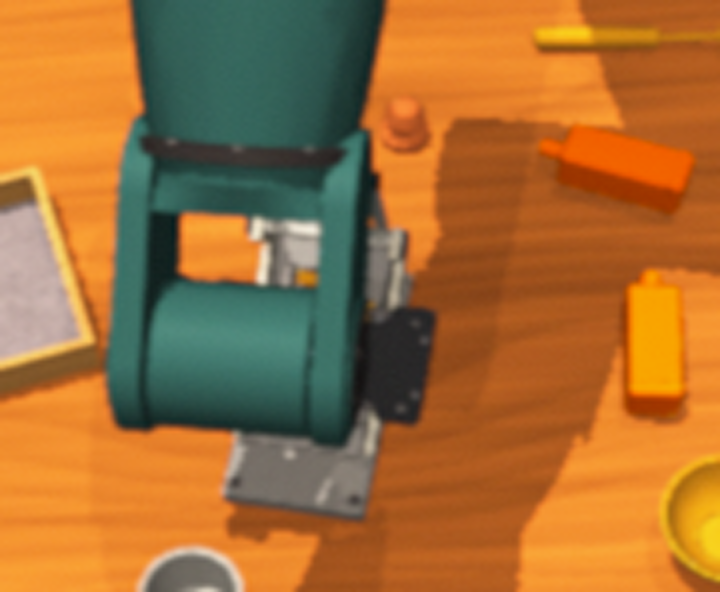

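Both the side and wrist views put the fingertips about 20–25 mm short of the reported TCP, at this opening. I'll probe gently downwards and watch the force.

Emit:
servo_tool --pt "0.2 0 -0.03 0 0 0 0.47" --pt "0.4 0 -0.03 0 0 0 0.47" --pt "0.6 0 -0.03 0 0 0 0.47" --pt "0.7 0 -0.03 0 0 0 0.47" --pt "0.7 0 -0.03 0 0 0 0.47"

```text
time_s: 4.5
tool_pos: [0.6051, -0.0611, 0.0843]
orientation: [-0.495, 0.063, 0.86, 0.11]
contact_force: [0.6, 0.1, 0.6]
grip_width: 0.0428
```

```bash
python3 - <<'E'
from look import *
o=look("5",("wrist","side")); M=cradR(CA); print("cradle",M.T@(o["tool_pos"]-CR),"F",M.T@o["contact_force"])
a=cv2.imread("pics/side5.png");cv2.imwrite("pics/c11.png",cv2.resize(a[185:265,260:350],None,fx=8,fy=7.5,interpolation=cv2.INTER_CUBIC))
a=cv2.imread("pics/wrist5.png");cv2.imwrite("pics/c12.png",cv2.resize(a[150:390,200:440],None,fx=2.5,fy=2.5,interpolation=cv2.INTER_CUBIC))
E
```

```text
cradle [ 2.41180706e-03 -8.28509972e-05 -1.96726508e-03] F [ 0.00023209 -0.22565172  0.07435798]
```

View pics/c11.png

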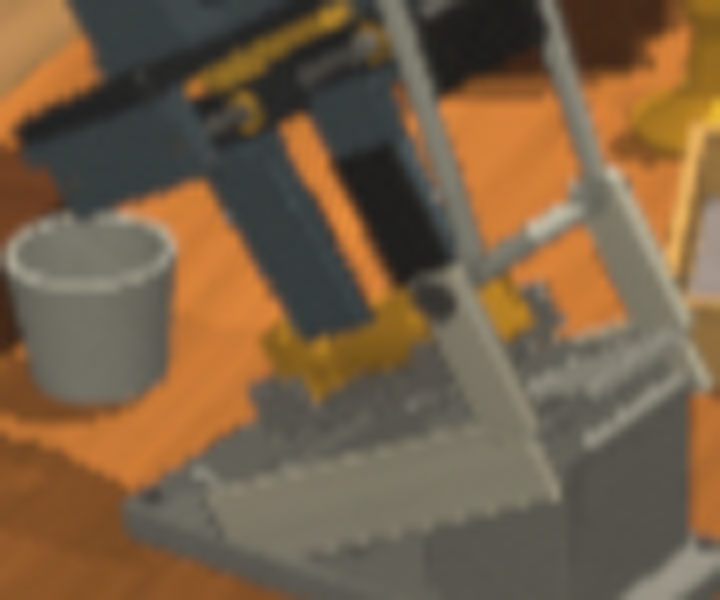

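View pics/c12.png

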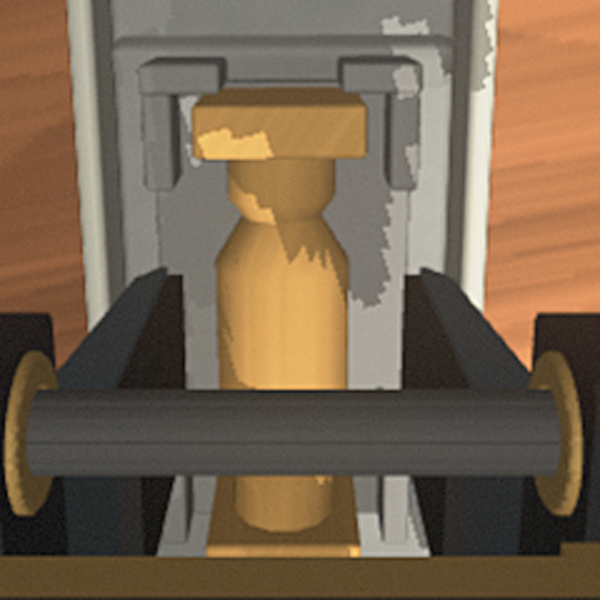

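```bash
python3 - <<'E'
from look import *
M=cradR(CA);T=lambda q:np.array(q)@M.T+CR
for z in (0,.01,.015,.02,.025): print(z,((proj("side",T([(.0024+s*.016,-h,z) for h in(.0214,.035) for s in (1,-1)]))-[260,185])*[8,7.5]).round().tolist())
print("stop blocks -y outer",((proj("side",T([(-.048,-.022,.016),(-.048,-.022,0)]))-[260,185])*[8,7.5]).round().tolist())
print("hinge -y",((proj("side",T([(.08,-.04,.034),(.08,.04,.034)]))-[260,185])*[8,7.5]).round().tolist())
print("bal ends",((proj("side",T([(-.048,-.016,.032),(-.048,-.016,0),(.052,-.016,.032)]))-[260,185])*[8,7.5]).round().tolist())
E
```

```text
0 [[405.0, 379.0], [344.0, 395.0], [381.0, 394.0], [321.0, 410.0]]
0.01 [[393.0, 355.0], [332.0, 371.0], [369.0, 370.0], [308.0, 386.0]]
0.015 [[386.0, 343.0], [326.0, 360.0], [363.0, 358.0], [302.0, 374.0]]
0.02 [[380.0, 331.0], [320.0, 348.0], [357.0, 346.0], [296.0, 363.0]]
0.025 [[374.0, 319.0], [314.0, 336.0], [350.0, 334.0], [290.0, 351.0]]
stop blocks -y outer [[261.0, 376.0], [280.0, 412.0]]
hinge -y [[451.0, 282.0], [588.0, 198.0]]
bal ends [[253.0, 332.0], [291.0, 406.0], [440.0, 278.0]]
```

```bash
python3 - <<'E'
from h import *
w=np.load("w1.npz"); cam=(w["K"],w["r"],w["t"])
px=np.array([(400,482),(205,482),(402,212),(202,210),(357,113),(245,113),(376,585),(232,585),(380,120),(225,120)])/5+[260,140]
def f(p,free):
    M=cradR(p[2]);o=np.array([p[0],p[1],p[5] if free else .085]); bx,by=p[3:5]
    P=np.array([(.032,.022,.014),(.032,-.022,.014),(-.028,.022,.014),(-.028,-.022,.014),(-.048,.012,.016),(-.048,-.012,.016),
     (bx+.05,by+.016,.032),(bx+.05,by-.016,.032),(bx-.05,by+.016,.032),(bx-.05,by-.016,.032)])
    return (proj(0,P@M.T+o,cam)-px).ravel()
r=least_squares(f,[.6,-.06,2.88,0,0,.085],args=(True,)); print(r.x,r.cost,(r.fun.reshape(-1,2)*5).round(0).tolist())
J=np.linalg.inv(r.jac.T@r.jac); print("sd at .4px",(np.sqrt(np.diag(J))*.4).round(4))
K,rv,t=cam; Rm=cv2.Rodrigues(rv)[0]; c=-Rm.T@t; print("cam",c)
E
python3 - <<'E'
import cv2
a=cv2.imread("pics/wrist1.png"); cv2.imwrite("pics/c13.png",cv2.resize(a[80:180,255:385],None,fx=6,fy=6,interpolation=cv2.INTER_CUBIC))
E
```

```text
[ 6.09294131e-01 -6.24727471e-02  2.88902221e+00  1.69830031e-03
  1.38815239e-04  8.57102483e-02] 1.338602709953529 [[0.0, -3.0], [-1.0, -3.0], [1.0, -2.0], [-2.0, 1.0], [1.0, 3.0], [0.0, 4.0], [1.0, 1.0], [-2.0, 2.0], [1.0, -2.0], [-1.0, -1.0]]
sd at .4px [0.0007 0.0003 0.0035 0.0003 0.0003 0.001 ]
cam [ 0.86553648 -0.12575779  0.40975615]
```

The probe met no contact with the TCP nominally 2 mm below the floor. Both views agree the visible tips sit about 24 mm behind the reported TCP. I'll go down another 12 mm and look again.

Emit:
servo_tool --pt "0.2 0 0 0 0 0 0.47" --pt "0.5 0 0 0 0 0 0.47" --pt "0.8 0 0 0 0 0 0.47" --pt "1.1 0 0 0 0 0 0.47" --pt "1.2 0 0 0 0 0 0.47" --pt "1.2 0 0 0 0 0 0.47"

```text
time_s: 5.2
tool_pos: [0.5993, -0.0596, 0.0739]
orientation: [-0.495, 0.063, 0.86, 0.11]
contact_force: [-0.6, -0.5, 0.5]
grip_width: 0.0426
```

```bash
python3 - <<'E'
from look import *
o=look("6",("wrist","side")); M=cradR(CA); print("cradle",M.T@(o["tool_pos"]-CR),"F",M.T@o["contact_force"])
a=cv2.imread("pics/side6.png");cv2.imwrite("pics/c14.png",cv2.resize(a[185:265,260:350],None,fx=8,fy=7.5,interpolation=cv2.INTER_CUBIC))
a=cv2.imread("pics/wrist6.png");cv2.imwrite("pics/c15.png",cv2.resize(a[150:390,200:440],None,fx=2.5,fy=2.5,interpolation=cv2.INTER_CUBIC))
E
```

```text
cradle [ 0.0024393  -0.00010407 -0.01385796] F [-0.80032304 -0.34016212 -0.24484753]
```

View pics/c14.png

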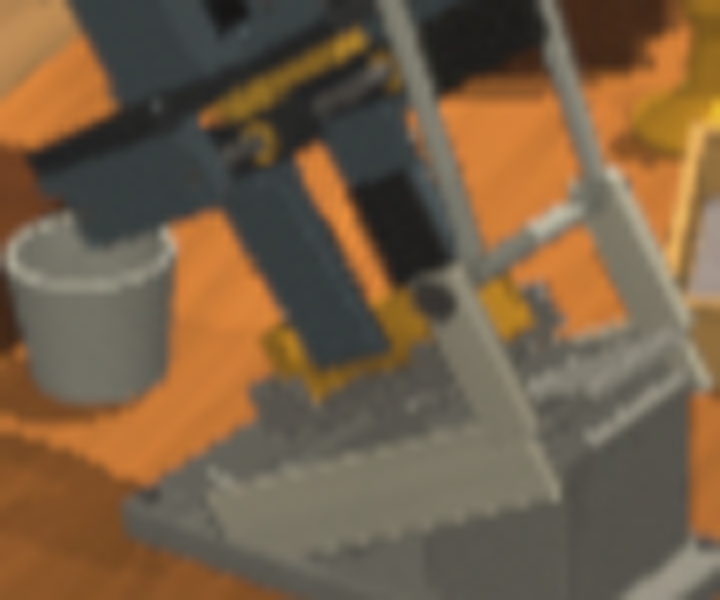

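View pics/c15.png

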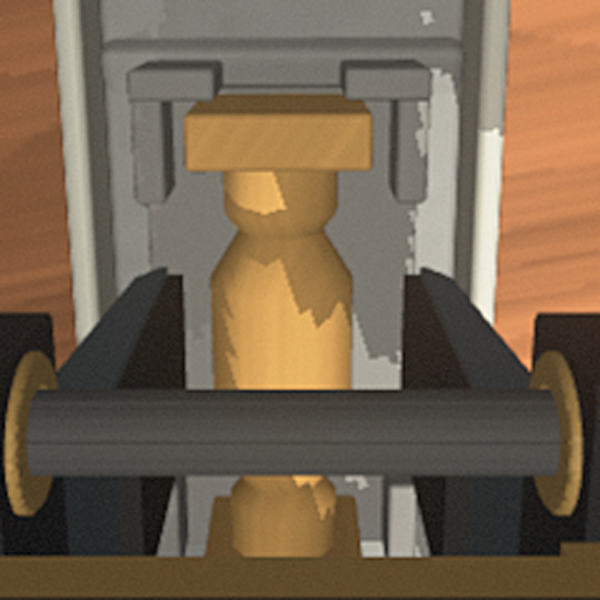

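Emit:
servo_tool --pt "0.2 0 0 0 0 0 0.47" --pt "0.4 0 0 0 0 0 0.47" --pt "0.6 0 0 0 0 0 0.47" --pt "0.7 0 0 0 0 0 0.47" --pt "0.7 0 0 0 0 0 0.47"

```text
time_s: 5.8
tool_pos: [0.5959, -0.0587, 0.0679]
orientation: [-0.495, 0.063, 0.86, 0.11]
contact_force: [0.7, -0.1, -0.9]
grip_width: 0.043
```

```bash
python3 - <<'E'
from look import *
o=look("7",("wrist","side")); M=cradR(CA); print("cradle",M.T@(o["tool_pos"]-CR),"F",M.T@o["contact_force"])
a=cv2.imread("pics/side7.png");cv2.imwrite("pics/c16.png",cv2.resize(a[185:265,260:350],None,fx=8,fy=7.5,interpolation=cv2.INTER_CUBIC))
E
```

```text
cradle [ 2.46461990e-03 -8.60149991e-05 -2.09319000e-02] F [-0.53673573  0.83209554 -0.0370334 ]
```

View pics/c16.png

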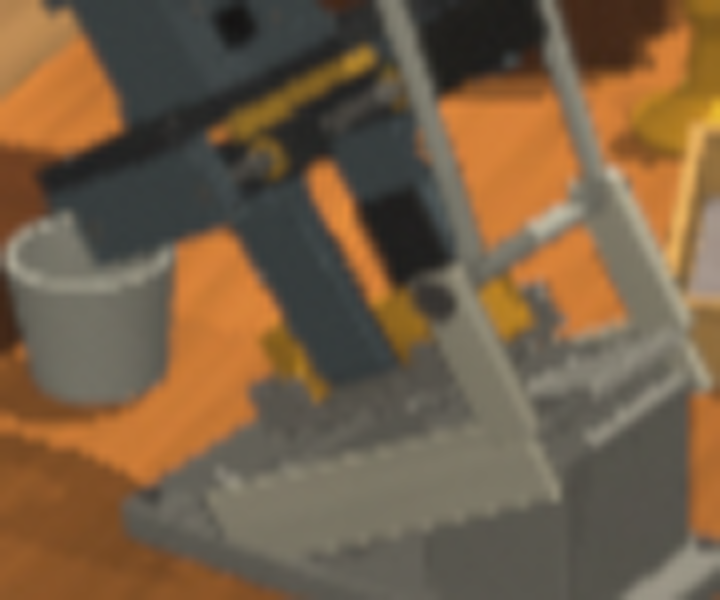

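Emit:
servo_tool --pt "0.2 0 0 0 0 0 0.47" --pt "0.3 0 0 0 0 0 0.47" --pt "0.3 0 0 0 0 0 0.47"

```text
time_s: 6.2
tool_pos: [0.5945, -0.0583, 0.0653]
orientation: [-0.495, 0.063, 0.86, 0.11]
contact_force: [0.5, -0.7, -0.9]
grip_width: 0.0433
```

```bash
python3 - <<'E'
from look import *
o=get_obs(); M=cradR(CA); print("cradle",M.T@(o["tool_pos"]-CR),"F",M.T@o["contact_force"])
E
```

```text
cradle [ 0.00257706 -0.00012374 -0.0241877 ] F [-1.04044921  0.59639369 -0.48148746]
```

Still no contact. Closing on the belly here, then I'll check the width.

Emit:
servo_tool --pt "0 0 0 0 0 0 0.2" --pt "0 0 0 0 0 0 0.1" --pt "0 0 0 0 0 0 0" --pt "0 0 0 0 0 0 0" --pt "0 0 0 0 0 0 0"

```text
time_s: 6.7
tool_pos: [0.5948, -0.0582, 0.0655]
orientation: [-0.495, 0.063, 0.86, 0.11]
contact_force: [1.4, 2.5, -0.8]
grip_width: 0.0271
```

```bash
python3 - <<'E'
from look import *
o=look("8",("wrist",)); M=cradR(CA); print("cradle",M.T@(o["tool_pos"]-CR),"F",M.T@o["contact_force"],o["grip_width"])
inc(o,CR+M@[.003,0,.12],toolR(-M[:,2],M[:,1]))
E
```

```text
cradle [ 0.00241957 -0.0002462  -0.02389544] F [-1.5149072  -3.23719999  0.05343934] 0.027287620234788104
inc cm [-1.439e+01  1.000e-02  1.000e-01] rot [-0.001  0.003  0.001] dist mm 144 ang 0.0
```

View pics/wrist8.png

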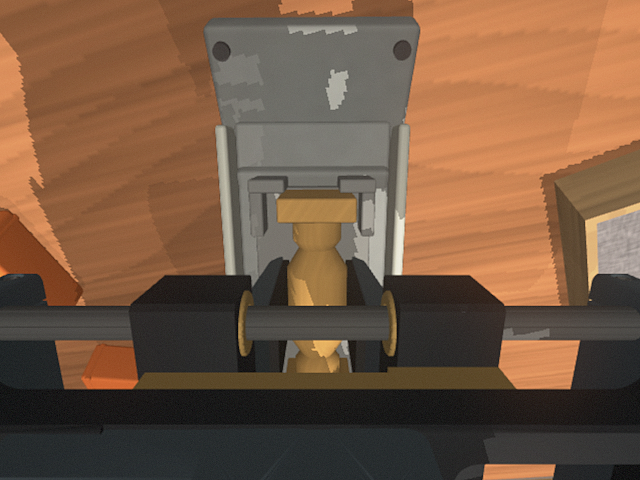

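```bash
python3 - <<'E'
from look import *
def ray(c,px,z):
    K,r,t=CAM[c] if isinstance(c,str) else c
    Rm=cv2.Rodrigues(np.array(r))[0]; C=-Rm.T@np.array(t); d=Rm.T@np.linalg.inv(np.array(K))@np.r_[px,1]; return C+d*(z-C[2])/d[2]
print("candle foot",ray("scene",(159,293),0),"top",ray("scene",(146,275),.125),"brush",ray("scene",(150,260),0.02),"cup",ray("scene",(268,325),.06),"finial",ray("scene",(321,206),0.01))
o=get_obs(); z=np.array([np.cos(3.399),np.sin(3.399),0]); x=np.array([0,0,-1.]); Rt=toolR(x,np.cross(z,x))
print(Rt.round(2)); inc(o,[.508,-.318,.20],Rt)
M=cradR(CA); inc(o,CR+M@[.003,0,.15],toolR(-M[:,2],M[:,1]))
E
```

```text
candle foot [ 0.62643182 -0.45871407  0.        ] top [ 0.63187817 -0.45610571  0.125     ] brush [ 0.52907053 -0.48697541  0.02      ] cup [ 0.76861852 -0.15033607  0.06      ] finial [0.37431514 0.02149812 0.01      ]
[[ 0.    0.25 -0.97]
 [ 0.   -0.97 -0.25]
 [-1.    0.   -0.  ]]
inc cm [-10.72  27.32   8.35] rot [-0.5    0.514  0.135] dist mm 305 ang 0.73
inc cm [-17.39   0.     0.1 ] rot [-0.001  0.003  0.001] dist mm 174 ang 0.0
```

Emit:
servo_tool --pt "-0.7 0 0 0 0 0 0" --pt "-2 0 0 0 0 0 0" --pt "-4 0 0 0 0 0 0" --pt "-7 0 0 0 0 0 0" --pt "-10 0 0 0 0 0 0" --pt "-13 0 0 0 0 0 0" --pt "-16 0 0 0 0 0 0" --pt "-18 0 0 0 0 0 0" --pt "-18 0 0 0 0 0 0"

```text
time_s: 7.65
tool_pos: [0.6844, -0.0819, 0.2243]
orientation: [-0.497, 0.064, 0.858, 0.11]
contact_force: [-0.4, -0.2, -4.1]
grip_width: 0.0274
```

```bash
python3 - <<'E'
from look import *
o=look("9",("wrist",)); print(o["grip_width"],o["contact_force"])
z=np.array([np.cos(3.399),np.sin(3.399),0]); x=np.array([0,0,-1.]); Rt=toolR(x,np.cross(z,x))
inc(o,[.508,-.318,.20],Rt)
E
```

```text
0.02716866300097562 [ 0.01621584  0.04038517 -4.31581887]
inc cm [ 7.4  27.3   8.38] rot [-0.501  0.513  0.135] dist mm 295 ang 0.73
```

View pics/wrist9.png

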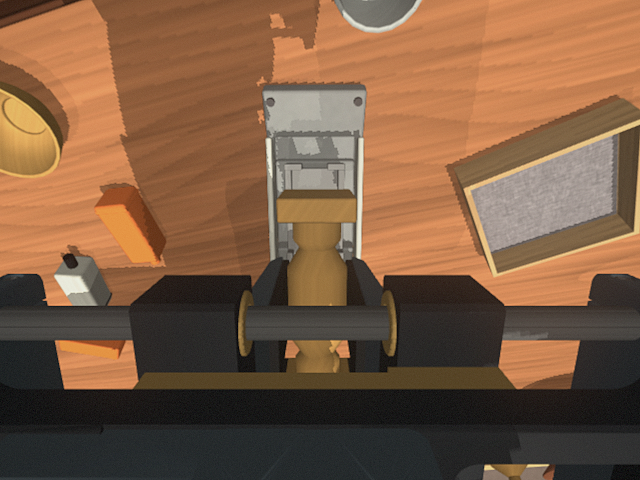

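Emit:
servo_tool --pt "0 3 0 0 0 0 0" --pt "0 7 0 -0.05 0.05 0 0" --pt "0 11 0 -0.1 0.1 0.03 0" --pt "0 15 0.5 -0.18 0.18 0.05 0" --pt "0 19 1.5 -0.26 0.26 0.07 0" --pt "1 22 3 -0.34 0.34 0.09 0" --pt "3 24.5 5 -0.42 0.43 0.11 0" --pt "5 26.5 7 -0.5 0.513 0.135 0" --pt "7 27.3 8.4 -0.5 0.513 0.135 0" --pt "7.4 27.3 8.4 -0.5 0.513 0.135 0" --pt "7.4 27.3 8.4 -0.5 0.513 0.135 0" --pt "7.4 27.3 8.4 -0.5 0.513 0.135 0" --pt "7.4 27.3 8.4 -0.5 0.513 0.135 0"

```text
time_s: 9.0
tool_pos: [0.5079, -0.3175, 0.1993]
orientation: [-0.701, -0.091, 0.702, -0.091]
contact_force: [0.2, -0.6, -3.8]
grip_width: 0.0274
```

```bash
python3 - <<'E'
from look import *
o=look("10",("wrist","side")); print(o["grip_width"],o["contact_force"],o["joints"].round(2))
z=np.array([np.cos(3.399),np.sin(3.399),0]); x=np.array([0,0,-1.]); Rt=toolR(x,np.cross(z,x))
inc(o,[.508,-.318,.20],Rt)
w=np.load("w10.npz"); cam=(w["K"],w["r"],w["t"])
sq=np.array([(-1,-1),(-1,1),(1,1),(1,-1)])*.085
print(proj(0,np.c_[sq@Rz(.257)[:2,:2].T+[.508,-.318],np.full(4,.04)],cam).round())
E
```

```text
0.02679508288520556 [-0.45725896 -0.16442587 -4.45445402] [-0.6   0.21  1.94 -0.    1.    0.72]
inc cm [-0.07  0.06 -0.01] rot [0.    0.002 0.   ] dist mm 1 ang 0.0
[[396. 298.]
 [235. 298.]
 [225. 130.]
 [406. 130.]]
```

View pics/wrist10.png

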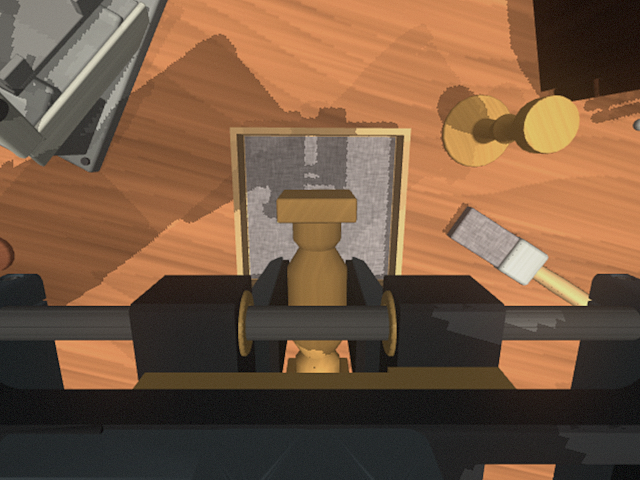

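View pics/side10.png

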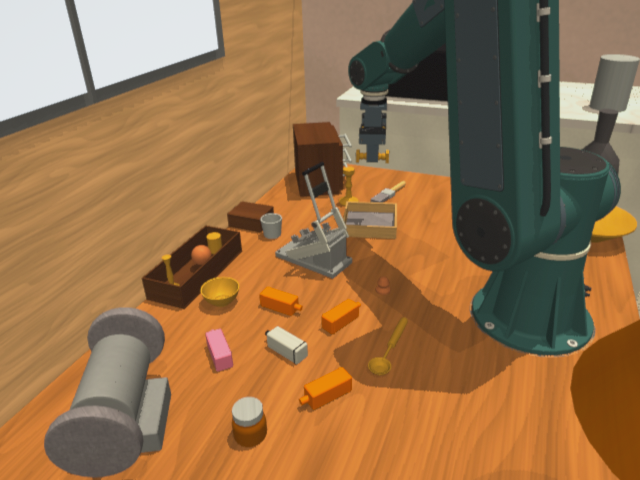

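Emit:
servo_tool --pt "3 0.3 0 0 0 0 0" --pt "6.5 0.4 0 0 0 0 0" --pt "10 0.4 0 0 0 0 0" --pt "13.5 0.4 0 0 0 0 0" --pt "16.5 0.4 0 0 0 0 0" --pt "18.5 0.4 0 0 0 0 0" --pt "19.8 0.4 0 0 0 0 0" --pt "20.5 0.4 0 0 0 0 0" --pt "20.5 0.4 0 0 0 0 0" --pt "20.5 0.4 0 0 0 0 0"

```text
time_s: 10.1
tool_pos: [0.5083, -0.3219, -0.0049]
orientation: [-0.701, -0.09, 0.702, -0.091]
contact_force: [0.7, 0.2, -4.0]
grip_width: 0.0275
```

```bash
python3 - <<'E'
from look import *
o=look("11",("wrist","side")); print(o["contact_force"])
a=cv2.imread("pics/side11.png");cv2.imwrite("pics/c17.png",cv2.resize(a[140:250,320:420],None,fx=6,fy=5.4,interpolation=cv2.INTER_CUBIC))
E
```

```text
[ 0.4600962   0.11226234 -3.70650973]
```

View pics/c17.png

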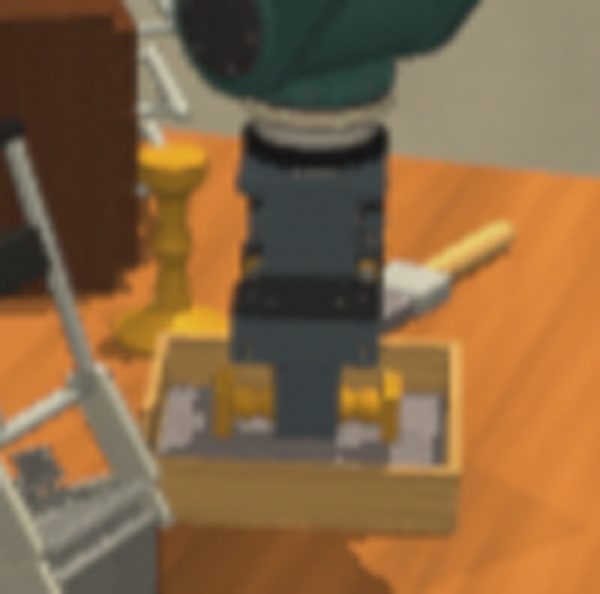

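View pics/wrist11.png

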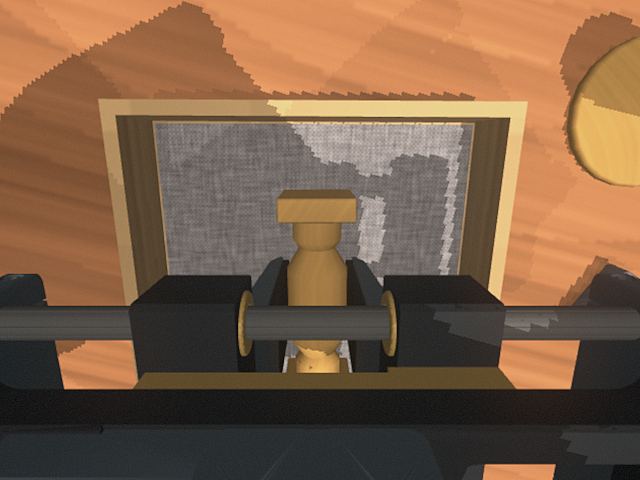

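Emit:
servo_tool --pt "0.4 0 0 0 0 0 0" --pt "0.8 0 0 0 0 0 0" --pt "1.1 0 0 0 0 0 0" --pt "1.2 0 0 0 0 0 0" --pt "1.2 0 0 0 0 0 0"

```text
time_s: 10.7
tool_pos: [0.5075, -0.3215, -0.0178]
orientation: [-0.701, -0.091, 0.702, -0.09]
contact_force: [-0.2, 0.9, -2.2]
grip_width: 0.0269
```

Emit:
servo_tool --pt "0.05 0 0 0 0 0 0" --pt "0.1 0 0 0 0 0 0" --pt "0.1 0 0 0 0 0 0"

```text
time_s: 11.0
tool_pos: [0.5076, -0.3215, -0.0179]
orientation: [-0.7, -0.091, 0.702, -0.09]
contact_force: [-7.4, 4.1, 16.3]
grip_width: 0.0273
```

Firm contact at TCP z = -0.018, which is what the 24 mm offset predicts. I'll back off half a millimetre and open slowly.

Emit:
servo_tool --pt "-0.1 0 0 0 0 0 0" --pt "-0.1 0 0 0 0 0 0.33" --pt "-0.1 0 0 0 0 0 0.4" --pt "-0.1 0 0 0 0 0 0.5" --pt "-0.1 0 0 0 0 0 0.5" --pt "-0.1 0 0 0 0 0 0.5"

```text
time_s: 11.6
tool_pos: [0.5077, -0.3215, -0.0177]
orientation: [-0.701, -0.091, 0.702, -0.091]
contact_force: [-0.3, 0.3, 0.2]
grip_width: 0.0458
```

```bash
python3 - <<'E'
from look import *
o=look("12",("wrist","side")); print(o["contact_force"],o["grip_width"])
a=cv2.imread("pics/side12.png");cv2.imwrite("pics/c18.png",cv2.resize(a[140:250,320:420],None,fx=6,fy=5.4,interpolation=cv2.INTER_CUBIC))
E
```

```text
[ 0.94630903 -0.67321357  0.03872731] 0.045500798754190566
```

View pics/wrist12.png

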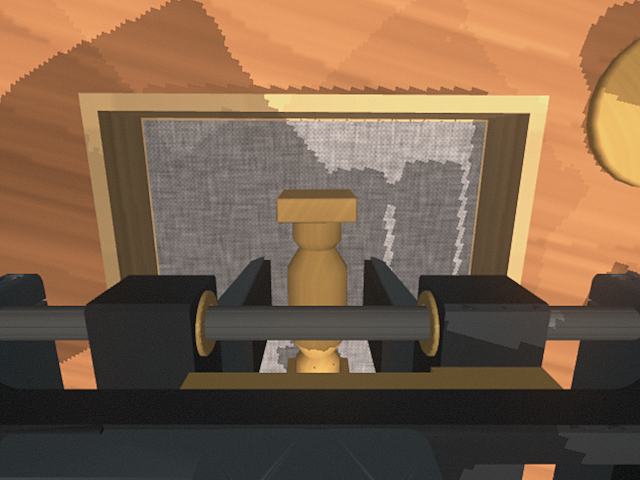

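```bash
python3 - <<'E'
from look import *
o=get_obs()
z=np.array([np.cos(2.787),np.sin(2.787),0]); x=np.array([0,0,-1.]); Rt=toolR(x,np.cross(z,x))
inc(o,[.509,.323,.33],Rt); inc(o,[.509,.323,.20],Rt)
E
```

```text
inc cm [-34.77 -62.32 -16.45] rot [ 0.612  0.002 -0.   ] dist mm 732 ang 0.61
inc cm [-21.77 -62.31 -16.47] rot [ 0.612  0.002 -0.   ] dist mm 680 ang 0.61
```

Emit:
servo_tool --pt "-1 0 0 0 0 0 0.5" --pt "-3 0 0 0 0 0 0.5" --pt "-7 0 0 0 0 0 0.5" --pt "-12 0 0 0 0 0 0.5" --pt "-17 0 0 0 0 0 0.5" --pt "-22 0 0 0 0 0 0.6" --pt "-27 0 0 0 0 0 0.7" --pt "-32 0 0 0 0 0 0.75" --pt "-36 0 0 0 0 0 0.75" --pt "-36 0 0 0 0 0 0.75"

```text
time_s: 12.7
tool_pos: [0.51, -0.3227, 0.3495]
orientation: [0.703, 0.088, -0.699, 0.093]
contact_force: [1.0, -0.6, -0.6]
grip_width: 0.0685
```

```bash
python3 - <<'E'
from look import *
o=look("13"); print(o["contact_force"])
z=np.array([np.cos(2.787),np.sin(2.787),0]); x=np.array([0,0,-1.]); Rt=toolR(x,np.cross(z,x))
inc(o,[.509,.323,.33],Rt); inc(o,[.509,.323,.20],Rt)
E
```

```text
[-0.15640508  0.41939834 -0.65091121]
inc cm [  1.39 -62.39 -16.39] rot [ 0.612 -0.003 -0.003] dist mm 645 ang 0.61
inc cm [ 14.39 -62.44 -16.36] rot [ 0.612 -0.003 -0.003] dist mm 661 ang 0.61
```

View pics/wrist13.png

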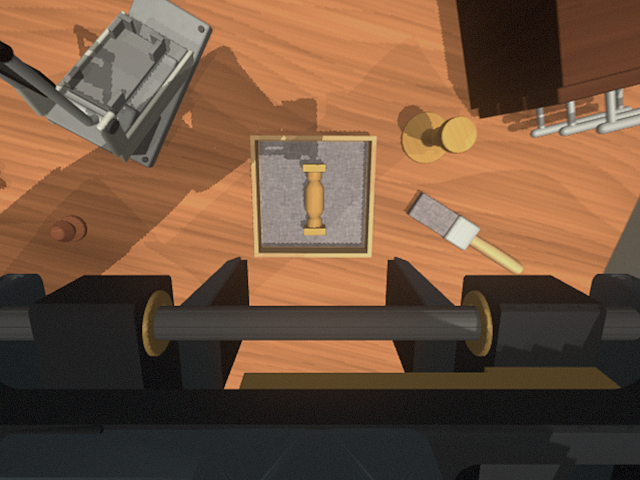

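The baluster lies flat in the middle of the tray at (314,200), and the brush and candlestick haven't moved. Next is the cartridge.

Emit:
servo_tool --pt "0 -4 -1 0 0 0 0.75" --pt "0 -9 -2.4 0.1 0 0 0.75" --pt "0 -14 -3.7 0.15 0 0 0.75" --pt "0 -19 -5 0.2 0 0 0.75" --pt "0 -24 -6.3 0.25 0 0 0.75" --pt "0 -29 -7.6 0.3 0 0 0.75" --pt "0 -34 -9 0.35 0 0 0.75" --pt "0 -39 -10.2 0.4 0 0 0.75" --pt "0 -44 -11.5 0.45 0 0 0.75" --pt "0 -49 -12.9 0.5 0 0 0.75" --pt "1 -53 -14 0.56 0 0 0.75" --pt "4 -57 -15 0.612 0 0 0.75" --pt "8 -60 -15.8 0.612 -0.003 -0.003 0.75" --pt "11 -62 -16.3 0.612 -0.003 -0.003 0.75" --pt "14 -62.4 -16.4 0.612 -0.003 -0.003 0.75" --pt "14.4 -62.4 -16.4 0.612 -0.003 -0.003 0.75" --pt "14.4 -62.4 -16.4 0.612 -0.003 -0.003 0.75" --pt "14.4 -62.4 -16.4 0.612 -0.003 -0.003 0.75"

```text
time_s: 14.55
tool_pos: [0.5087, 0.3234, 0.1997]
orientation: [-0.695, 0.124, 0.697, 0.126]
contact_force: [0.4, -0.0, 0.6]
grip_width: 0.0687
```

```bash
python3 - <<'E'
from look import *
o=look("14"); print(o["contact_force"])
a=cv2.imread("pics/wrist14.png");cv2.imwrite("pics/c19.png",cv2.resize(a[100:300,220:420],None,fx=3,fy=3,interpolation=cv2.INTER_CUBIC))
E
```

```text
[-7.34594733e-01 -1.55632135e-04  5.95365906e-02]
```

View pics/wrist14.png

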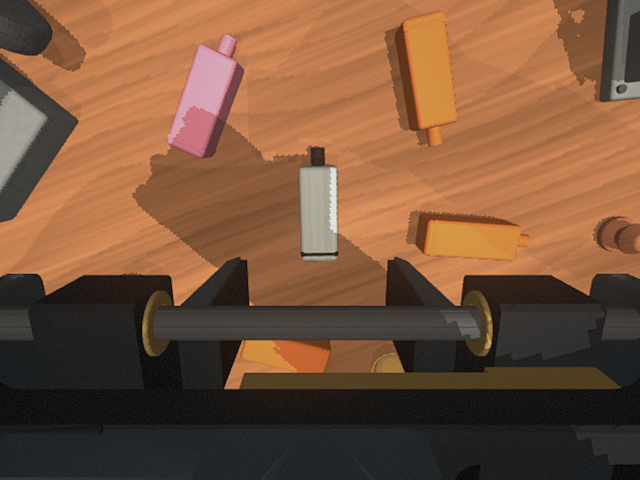

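View pics/c19.png

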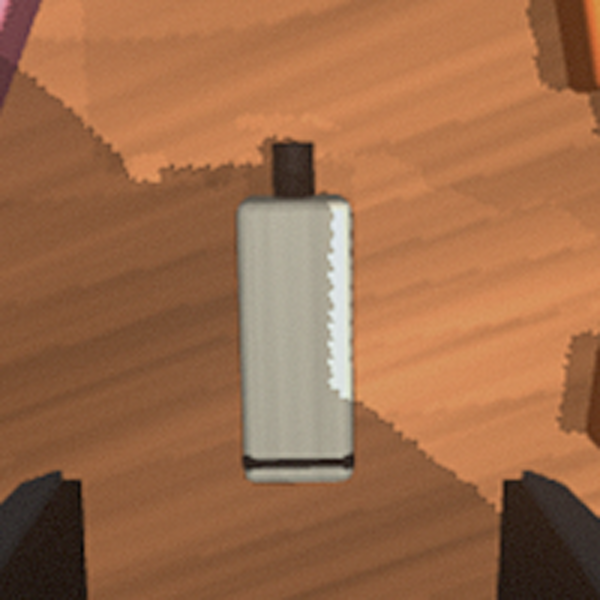

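```bash
python3 - <<'E'
from look import *
o=get_obs(); w=np.load("w14.npz"); cam=(w["K"],w["r"],w["t"])
px=np.array([(239,199),(353,199),(354,483),(243,483)])/3+[220,100]
# image right = tool +y ; cart y when own x = tool z : z_up => own y = z x x
def f(p):
    q=np.array([(-.048,1),(-.048,-1),(.048,-1),(.048,1)])*[1,-.019]
    M=Rz(p[2])[:2,:2]
    return (proj(0,np.c_[q@M.T+p[:2],np.full(4,.04)],cam)-px).ravel()
for s in (1,-1):
    g=lambda p:f(p) 
r=least_squares(f,[.509,.323,2.787]);print(r.x,r.cost,r.fun.round(1))
c,s=np.cos(r.x[2]),np.sin(r.x[2]); z=np.array([c,s,0]); x=np.array([0,0,-1.]); Rt=toolR(x,np.cross(z,x))
P=np.r_[r.x[:2]+.002*np.array([c,s]),-.016]; print(P); inc(o,P,Rt)
E
```

```text
[0.51162414 0.31885015 2.79494354] 0.7283545509745938 [-0.7 -0.   0.8 -0.4 -0.1  0.1 -0.   0.4]
[ 0.5097431   0.31952965 -0.016     ]
inc cm [21.61  0.41 -0.3 ] rot [-0.009  0.004  0.003] dist mm 216 ang 0.01
```

Emit:
servo_tool --pt "3 0.4 -0.3 -0.009 0.004 0.003 0.75" --pt "7 0.4 -0.3 -0.009 0.004 0.003 0.75" --pt "11 0.4 -0.3 -0.009 0.004 0.003 0.75" --pt "15 0.4 -0.3 -0.009 0.004 0.003 0.75" --pt "18 0.4 -0.3 -0.009 0.004 0.003 0.75" --pt "20 0.4 -0.3 -0.009 0.004 0.003 0.75" --pt "21 0.4 -0.3 -0.009 0.004 0.003 0.75" --pt "21.5 0.4 -0.3 -0.009 0.004 0.003 0.75" --pt "21.5 0.4 -0.3 -0.009 0.004 0.003 0.75" --pt "21.5 0.4 -0.3 -0.009 0.004 0.003 0.75"

```text
time_s: 15.6
tool_pos: [0.5093, 0.3199, -0.0155]
orientation: [-0.696, 0.122, 0.697, 0.122]
contact_force: [0.7, 0.1, 0.1]
grip_width: 0.0686
```

```bash
python3 - <<'E'
from look import *
o=look("15",("wrist","side")); print(o["contact_force"])
a=cv2.imread("pics/side15.png");cv2.imwrite("pics/c20.png",cv2.resize(a[270:390,220:350],None,fx=5,fy=5,interpolation=cv2.INTER_CUBIC))
E
```

```text
[ 1.33868641 -0.57331594 -0.17742537]
```

View pics/wrist15.png

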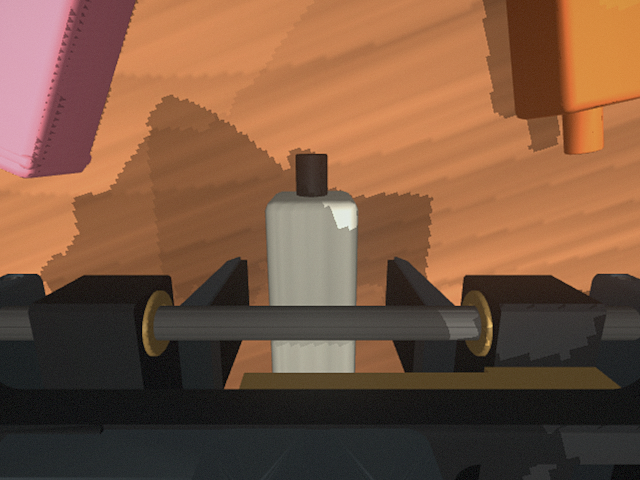

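View pics/c20.png

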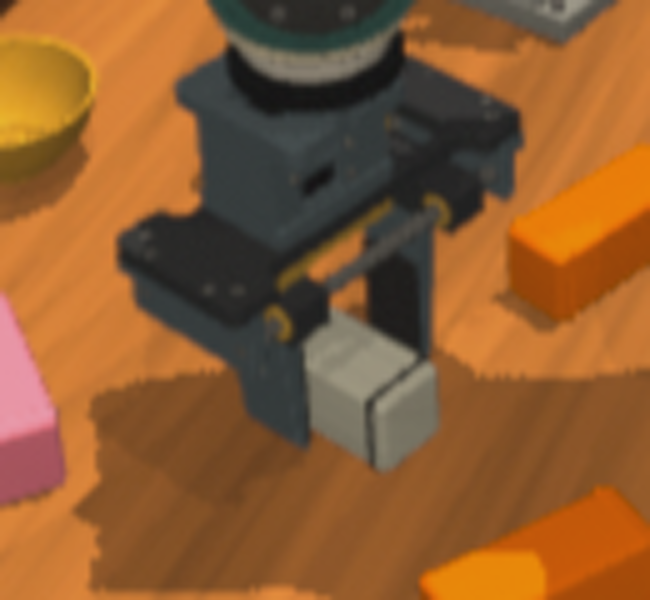

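The fingers straddle the cartridge, centred at (312,280), and the tips are just above the table. Closing.

Emit:
servo_tool --pt "0 0 0 0 0 0 0.5" --pt "0 0 0 0 0 0 0.42" --pt "0 0 0 0 0 0 0.3" --pt "0 0 0 0 0 0 0.2" --pt "0 0 0 0 0 0 0.2" --pt "0 0 0 0 0 0 0.2" --pt "0 0 0 0 0 0 0.2"

```text
time_s: 16.4
tool_pos: [0.5086, 0.3197, -0.0166]
orientation: [-0.696, 0.122, 0.697, 0.121]
contact_force: [-0.7, 1.3, 2.1]
grip_width: 0.038
```

```bash
python3 - <<'E'
from look import *
o=look("16"); print(o["contact_force"],o["grip_width"])
R0=R.from_quat(o["orientation"]).as_matrix()
print("tool axes",R0.round(3))
w=np.load("w16.npz"); cam=(w["K"],w["r"],w["t"])
# predicted nozzle/front edges if cart center at tool z offset dz
for dz in (0,-.002,.002):
    P=[o["tool_pos"]+R0@np.array([-(.04-o["tool_pos"][2]),y,-.048+dz]) for y in(-.019,.019)]
    print(dz,proj(0,P,cam).round(1).tolist())
E
```

```text
[0.76377925 1.33292889 1.36795364] 0.037412095647271784
tool axes [[-0.001 -0.339 -0.941]
 [-0.001 -0.941  0.339]
 [-1.     0.001  0.001]]
0 [[264.7, 208.2], [361.8, 208.2]]
-0.002 [[264.6, 203.1], [361.9, 203.1]]
0.002 [[264.9, 213.2], [361.6, 213.2]]
```

View pics/wrist16.png

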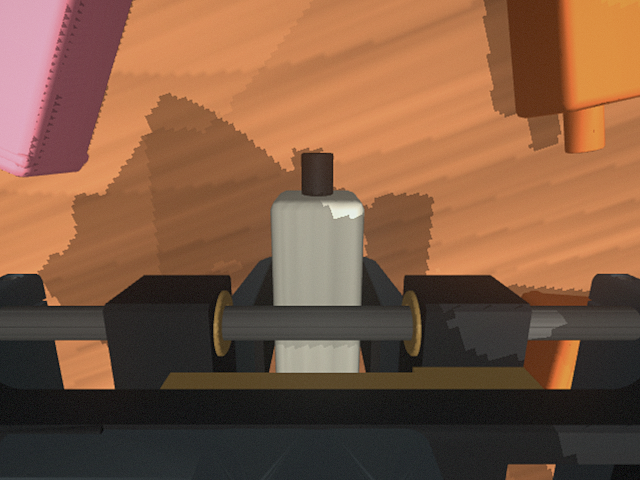

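```bash
python3 - <<'E'
import cv2
a=cv2.imread("pics/wrist16.png");cv2.imwrite("pics/c21.png",cv2.resize(a[140:240,250:385],None,fx=5.5,fy=5.5,interpolation=cv2.INTER_CUBIC))
E
```

```text
(no output)
```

View pics/c21.png

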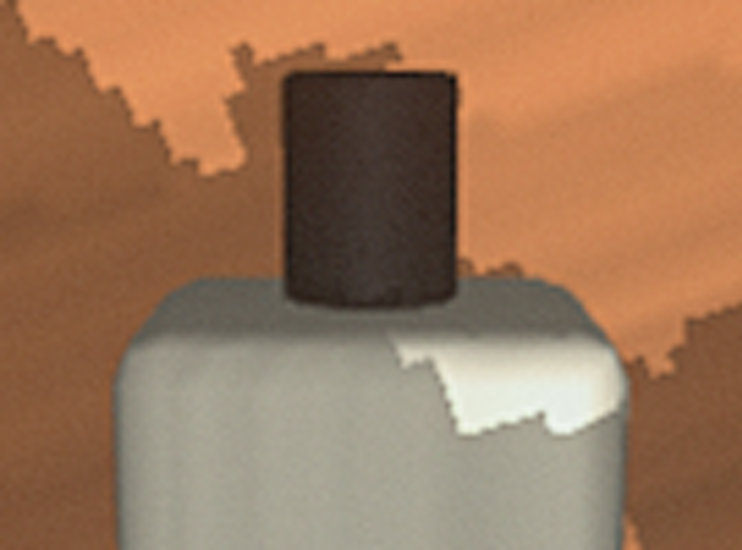

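```bash
python3 - <<'E'
from look import *
o=get_obs(); R0=R.from_quat(o["orientation"]).as_matrix(); w=np.load("w16.npz"); cam=(w["K"],w["r"],w["t"])
h=lambda z:-(z-o["tool_pos"][2])
for dz in (-.004,-.003,-.002,-.001,0):
    P=[o["tool_pos"]+R0@np.array(q) for q in [(h(.02),0,-.066+dz),(h(.027),0,-.066+dz),(h(.0),0,-.048+dz),(h(.04),0,-.048+dz),(h(.027),.007,-.05+dz)]]
    print(dz,proj(0,P,cam).round(1).tolist())
E
```

```text
-0.004 [[313.6, 149.8], [313.4, 150.0], [314.0, 186.9], [313.2, 198.0], [330.1, 189.1]]
-0.003 [[313.6, 152.2], [313.4, 152.5], [314.0, 189.0], [313.2, 200.6], [330.1, 191.4]]
-0.002 [[313.6, 154.6], [313.4, 155.0], [314.0, 191.0], [313.3, 203.1], [330.1, 193.8]]
-0.001 [[313.6, 157.0], [313.4, 157.5], [314.0, 193.0], [313.3, 205.7], [330.0, 196.2]]
0 [[313.6, 159.4], [313.5, 160.0], [314.0, 195.0], [313.3, 208.2], [330.0, 198.5]]
```

```bash
python3 - <<'E'
from look import *
o=get_obs(); M=cradR(CA); Rt=toolR(-M[:,2],M[:,1])
inc(o,[.509,.32,.25],R.from_quat(o["orientation"]).as_matrix())
inc(o,[.70,.20,.29],Rt); inc(o,CR+M@[.0025,-.0022,.20],Rt)
E
```

```text
inc cm [-2.666e+01 -1.000e-02  1.000e-02] rot [0. 0. 0.] dist mm 267 ang 0.0
inc cm [-30.68   4.81 -22.03] rot [-0.091 -0.522  0.023] dist mm 381 ang 0.53
inc cm [-27.6   31.44 -32.01] rot [-0.091 -0.522  0.023] dist mm 527 ang 0.53
```

Emit:
servo_tool --pt "-1 0 0 0 0 0 0.2" --pt "-4 0 0 0 0 0 0.2" --pt "-8 0 0 0 0 0 0.2" --pt "-13 0 0 0 0 0 0.2" --pt "-18 0 0 0 0 0 0.2" --pt "-23 0 -1 0 0 0 0.2" --pt "-27 0.5 -4 -0.01 -0.08 0 0.2" --pt "-29 1.5 -8 -0.03 -0.18 0.01 0.2" --pt "-30 2.5 -12 -0.05 -0.28 0.01 0.2" --pt "-30.5 3.5 -16 -0.07 -0.38 0.02 0.2" --pt "-30.7 4.5 -20 -0.08 -0.46 0.02 0.2" --pt "-30.7 4.8 -22 -0.091 -0.522 0.023 0.2" --pt "-30.7 4.8 -22 -0.091 -0.522 0.023 0.2"

```text
time_s: 17.75
tool_pos: [0.7015, 0.1975, 0.2878]
orientation: [-0.494, 0.064, 0.86, 0.11]
contact_force: [-0.5, 1.1, -3.5]
grip_width: 0.0379
```

```bash
python3 - <<'E'
from look import *
o=look("17",("wrist","side")); M=cradR(CA); Rt=toolR(-M[:,2],M[:,1]); print(o["contact_force"],o["grip_width"])
inc(o,CR+M@[.0025,-.0022,.18],Rt)
E
```

```text
[-0.18690998  0.26994976 -2.40175695] 0.03777406781855254
inc cm [ 0.83 27.39 -8.02] rot [-0.001  0.001 -0.001] dist mm 286 ang 0.0
```

View pics/side17.png

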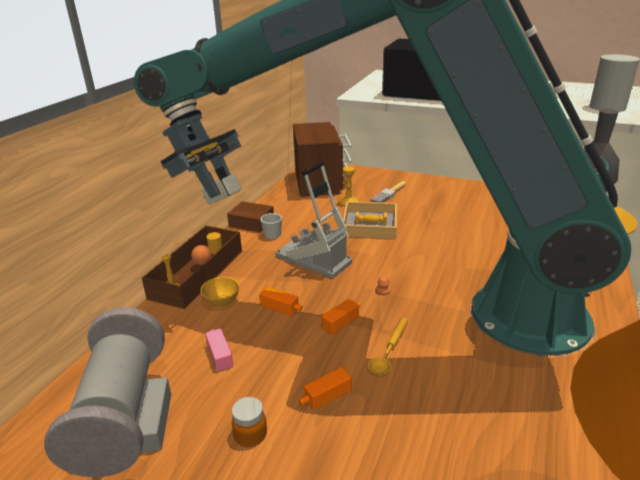

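Emit:
servo_tool --pt "0 2 -2 0 0 0 0.2" --pt "0 6 -4.5 0 0 0 0.2" --pt "0 10.5 -7 0 0 0 0.2" --pt "0 15 -8 0 0 0 0.2" --pt "0 19.5 -8 0 0 0 0.2" --pt "0.4 23.5 -8 0 0 0 0.2" --pt "0.8 26.5 -8 0 0 0 0.2" --pt "0.8 27.4 -8 0 0 0 0.2" --pt "0.8 27.4 -8 0 0 0 0.2" --pt "0.8 27.4 -8 0 0 0 0.2"

```text
time_s: 18.85
tool_pos: [0.6944, -0.0805, 0.2437]
orientation: [-0.496, 0.063, 0.859, 0.109]
contact_force: [0.3, 0.6, -3.1]
grip_width: 0.038
```

```bash
python3 - <<'E'
from look import *
o=look("18",("wrist","side")); M=cradR(CA); Rt=toolR(-M[:,2],M[:,1]); print(o["contact_force"],M.T@(o["tool_pos"]-CR))
inc(o,CR+M@[.0035,-.0022,.05],Rt)
E
```

```text
[ 0.54450806  0.33065455 -4.68151065] [ 0.00298695 -0.0040402   0.18129972]
inc cm [13.13  0.17  0.06] rot [ 0.002 -0.    -0.001] dist mm 131 ang 0.0
```

View pics/wrist18.png

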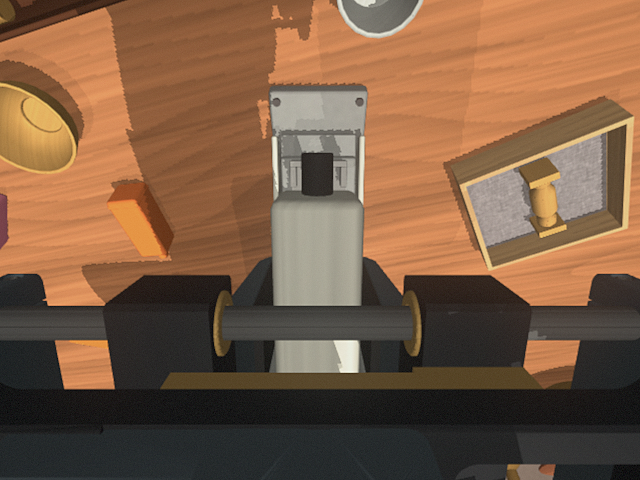

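Emit:
servo_tool --pt "2 0.1 0 0 0 0 0.2" --pt "5 0.15 0.05 0 0 0 0.2" --pt "8.5 0.15 0.05 0 0 0 0.2" --pt "11 0.15 0.05 0 0 0 0.2" --pt "12.6 0.15 0.05 0 0 0 0.2" --pt "13.1 0.15 0.05 0 0 0 0.2" --pt "13.1 0.15 0.05 0 0 0 0.2" --pt "13.1 0.15 0.05 0 0 0 0.2"

```text
time_s: 19.75
tool_pos: [0.6312, -0.0665, 0.1311]
orientation: [-0.497, 0.063, 0.859, 0.109]
contact_force: [0.3, -0.4, -2.5]
grip_width: 0.0379
```

```bash
python3 - <<'E'
from look import *
o=look("19",("wrist","side")); M=cradR(CA); Rt=toolR(-M[:,2],M[:,1]); print(o["contact_force"],M.T@(o["tool_pos"]-CR))
inc(o,CR+M@[.0045,-.0022,-.010],Rt)
a=cv2.imread("pics/wrist19.png");cv2.imwrite("pics/c22.png",cv2.resize(a[110:290,220:420],None,fx=3.5,fy=3.3,interpolation=cv2.INTER_CUBIC))
a=cv2.imread("pics/side19.png");cv2.imwrite("pics/c23.png",cv2.resize(a[150:290,240:380],None,fx=4,fy=4,interpolation=cv2.INTER_CUBIC))
E
```

```text
[ 0.08643722 -0.1765589  -3.05464919] [ 0.00285004 -0.0012162   0.05150075]
inc cm [ 6.15 -0.1   0.18] rot [ 0.    -0.002 -0.   ] dist mm 62 ang 0.0
```

View pics/c22.png

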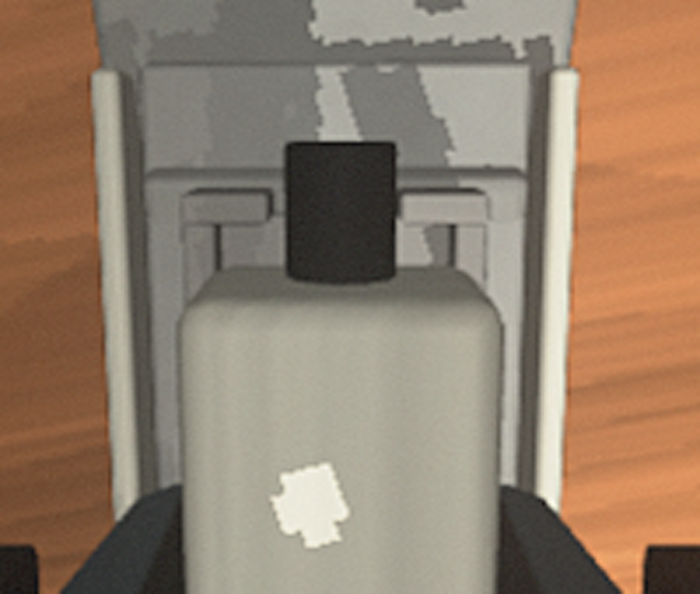

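View pics/c23.png

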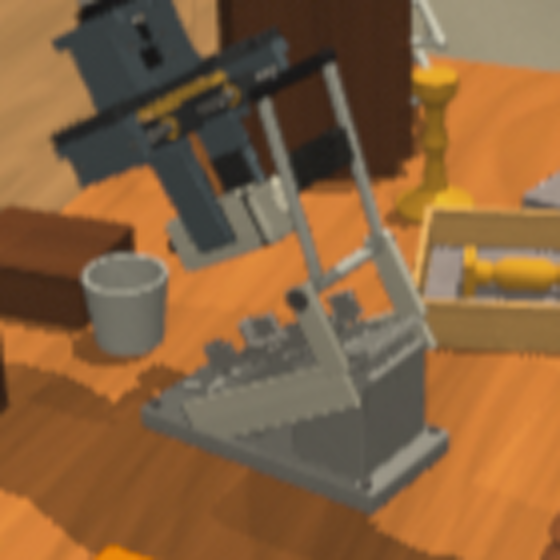

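Emit:
servo_tool --pt "0.5 -0.1 0.15 0 0 0 0.2" --pt "2 -0.1 0.18 0 0 0 0.2" --pt "3.5 -0.1 0.18 0 0 0 0.2" --pt "4.5 -0.1 0.18 0 0 0 0.2" --pt "5.3 -0.1 0.18 0 0 0 0.2" --pt "5.9 -0.1 0.18 0 0 0 0.2" --pt "6.2 -0.1 0.18 0 0 0 0.2" --pt "6.2 -0.1 0.18 0 0 0 0.2" --pt "6.2 -0.1 0.18 0 0 0 0.2"

```text
time_s: 20.75
tool_pos: [0.5991, -0.0575, 0.0775]
orientation: [-0.496, 0.063, 0.859, 0.109]
contact_force: [0.5, -0.3, -2.3]
grip_width: 0.0376
```

```bash
python3 - <<'E'
from look import *
o=look("20",("wrist","side")); M=cradR(CA); Rt=toolR(-M[:,2],M[:,1]); print(M.T@o["contact_force"],M.T@(o["tool_pos"]-CR))
inc(o,CR+M@[.0045,-.0022,-.0166],Rt)
a=cv2.imread("pics/wrist20.png");cv2.imwrite("pics/c24.png",cv2.resize(a[110:290,220:420],None,fx=3.5,fy=3.3,interpolation=cv2.INTER_CUBIC))
a=cv2.imread("pics/side20.png");cv2.imwrite("pics/c25.png",cv2.resize(a[150:290,240:380],None,fx=4,fy=4,interpolation=cv2.INTER_CUBIC))
E
```

```text
[-1.81969835  0.45857226 -2.22988252] [ 0.00493654 -0.00210192 -0.01145512]
inc cm [ 0.51 -0.01 -0.04] rot [ 0.    -0.001 -0.   ] dist mm 5 ang 0.0
```

View pics/c24.png

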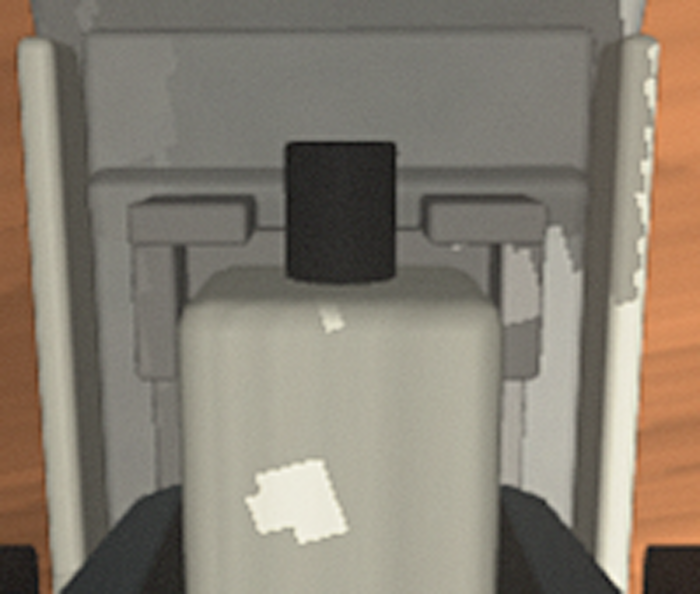

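View pics/c25.png

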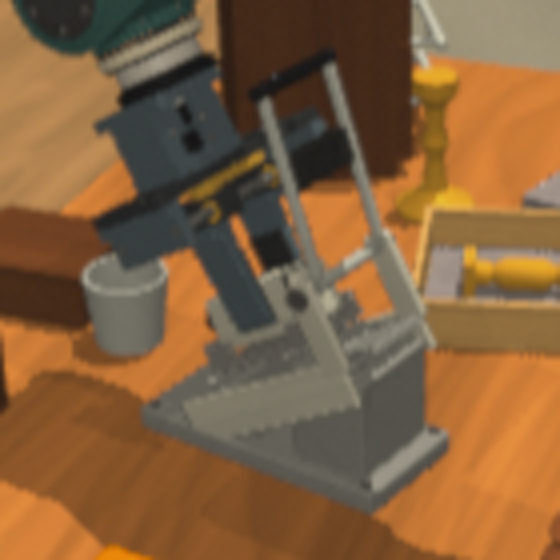

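Emit:
servo_tool --pt "0.15 0 0 0 0 0 0.2" --pt "0.3 0 0 0 0 0 0.2" --pt "0.42 0 0 0 0 0 0.2" --pt "0.5 0 0 0 0 0 0.2" --pt "0.5 0 0 0 0 0 0.2"

```text
time_s: 21.35
tool_pos: [0.5964, -0.0568, 0.0731]
orientation: [-0.496, 0.063, 0.859, 0.109]
contact_force: [-0.1, 0.4, -0.1]
grip_width: 0.0377
```

```bash
python3 - <<'E'
from look import *
o=look("21"); M=cradR(CA); print(M.T@o["contact_force"],M.T@(o["tool_pos"]-CR))
a=cv2.imread("pics/wrist21.png");cv2.imwrite("pics/c26.png",cv2.resize(a[110:290,220:420],None,fx=3.5,fy=3.3,interpolation=cv2.INTER_CUBIC))
E
```

```text
[-0.25471619  0.23412743  1.32835514] [ 0.00512623 -0.00209239 -0.01671314]
```

View pics/c26.png

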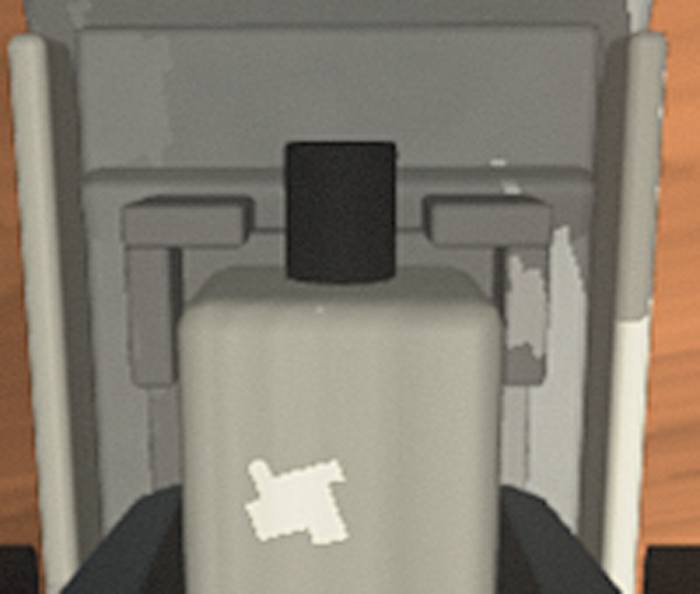

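```bash
python3 - <<'E'
from look import *
o=get_obs(); w=np.load("w21.npz"); cam=(w["K"],w["r"],w["t"]); M=cradR(CA);T=lambda q:np.array(q)@M.T+CR
p=lambda q:((proj(0,T(q),cam)-[220,110])*[3.5,3.3]).round().tolist()
print("stop top inner",p([(-.048,.012,.016),(-.048,-.012,.016),(-.048,.022,.016)]),"rail end",p([(-.028,.022,.014),(-.028,-.022,.014)]))
for x in (-.048,-.045,-.042): print(x,"front bottom",p([(x,0,0)]),"top",p([(x,0,.04)]))
E
```

```text
stop top inner [[436.0, 256.0], [251.0, 256.0], [513.0, 256.0]] rail end [[506.0, 395.0], [180.0, 395.0]]
-0.048 front bottom [[343.0, 244.0]] top [[344.0, 278.0]]
-0.045 front bottom [[343.0, 264.0]] top [[344.0, 303.0]]
-0.042 front bottom [[343.0, 284.0]] top [[344.0, 328.0]]
```

The rails and stops show the front end still about 5 mm up-slope of the stops. I'll slide it down gently.

Emit:
servo_tool --pt "-0.05 0 -0.1 0 0 0 0.2" --pt "-0.05 0 -0.2 0 0 0 0.2" --pt "-0.05 0 -0.3 0 0 0 0.2" --pt "-0.05 0 -0.4 0 0 0 0.2" --pt "-0.05 0 -0.4 0 0 0 0.2"

```text
time_s: 21.9
tool_pos: [0.5996, -0.0576, 0.0714]
orientation: [-0.495, 0.063, 0.859, 0.109]
contact_force: [-2.9, 0.5, -0.4]
grip_width: 0.0382
```

```bash
python3 - <<'E'
from look import *
o=look("22"); M=cradR(CA); print(M.T@o["contact_force"],M.T@(o["tool_pos"]-CR))
a=cv2.imread("pics/wrist22.png");cv2.imwrite("pics/c27.png",cv2.resize(a[110:290,220:420],None,fx=3.5,fy=3.3,interpolation=cv2.INTER_CUBIC))
E
```

```text
[ 2.72526568 -0.17418322 -1.25301375] [ 0.00144255 -0.00206806 -0.01660682]
```

View pics/c27.png

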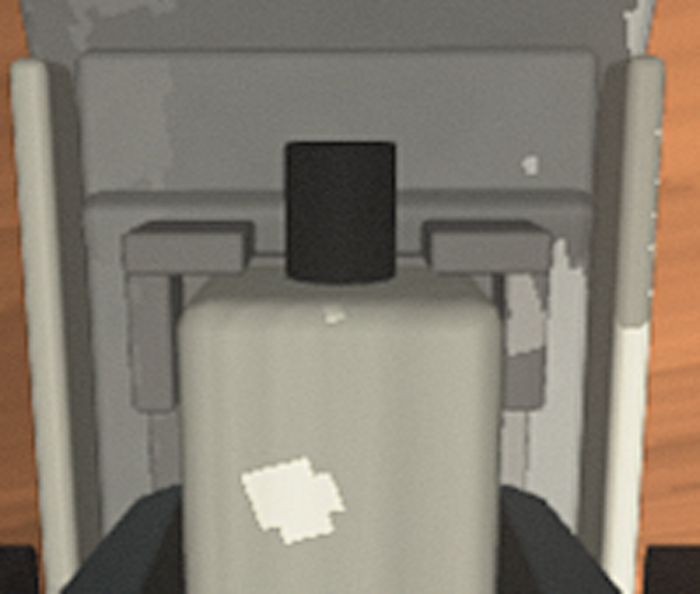

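Emit:
servo_tool --pt "0 0 -0.08 0 0 0 0.2" --pt "0 0 -0.16 0 0 0 0.2" --pt "0.03 0 -0.16 0 0 0 0.2" --pt "0.03 0 -0.16 0 0 0 0.2"

```text
time_s: 22.35
tool_pos: [0.5994, -0.0576, 0.0708]
orientation: [-0.494, 0.063, 0.86, 0.109]
contact_force: [-11.9, 1.7, 9.8]
grip_width: 0.038
```

```bash
python3 - <<'E'
from look import *
o=look("23"); M=cradR(CA); print(M.T@o["contact_force"],M.T@(o["tool_pos"]-CR))
E
```

```text
[16.02988695  1.45683674  1.56867029] [ 0.00132902 -0.00202641 -0.0171045 ]
```

Against the stops now, with 16 N along the slope. I'll relax that and release.

Emit:
servo_tool --pt "0 0 0.12 0 0 0 0.2" --pt "0 0 0.12 0 0 0 0.42" --pt "0 0 0.12 0 0 0 0.46" --pt "0 0 0.12 0 0 0 0.5" --pt "0 0 0.12 0 0 0 0.5" --pt "0 0 0.12 0 0 0 0.5"

```text
time_s: 23.0
tool_pos: [0.6003, -0.0578, 0.0708]
orientation: [-0.496, 0.063, 0.859, 0.109]
contact_force: [-0.2, 0.2, -0.1]
grip_width: 0.0458
```

```bash
python3 - <<'E'
from look import *
o=look("24",("wrist","side")); M=cradR(CA); print(M.T@o["contact_force"],M.T@(o["tool_pos"]-CR),o["grip_width"])
a=cv2.imread("pics/wrist24.png");cv2.imwrite("pics/c28.png",cv2.resize(a[110:290,220:420],None,fx=3.5,fy=3.3,interpolation=cv2.INTER_CUBIC))
E
```

```text
[ 0.49447717  0.44819865 -0.35165602] [ 0.00060599 -0.00212088 -0.01671427] 0.04537226626751156
```

View pics/c28.png

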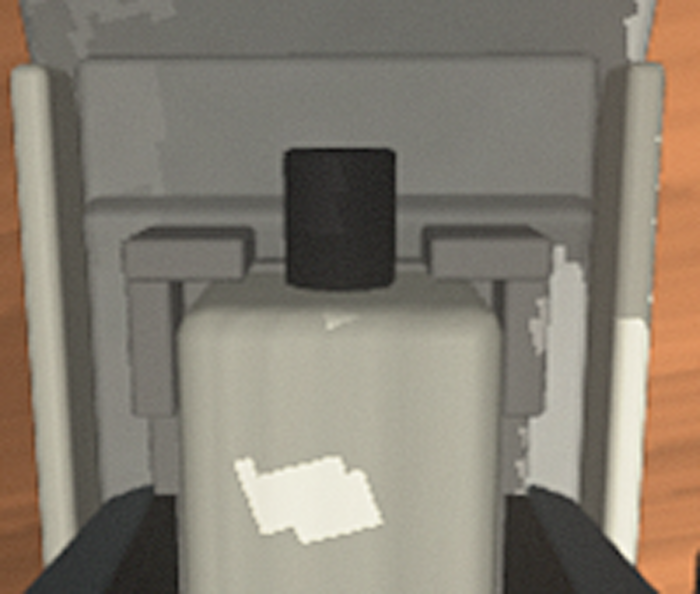

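Emit:
servo_tool --pt "-0.3 0 0 0 0 0 0.5" --pt "-1 0 0 0 0 0 0.5" --pt "-3 0 0 0 0 0 0.5" --pt "-6 0 0 0 0 0 0.5" --pt "-10 0 0 0 0 0 0.5" --pt "-14 0 0 0 0 0 0.5" --pt "-18 0 0 0 0 0 0.3" --pt "-22 0 0 0 0 0 0.1" --pt "-25 0 0 0 0 0 0" --pt "-25 0 0 0 0 0 0"

```text
time_s: 24.1
tool_pos: [0.724, -0.0897, 0.2919]
orientation: [-0.499, 0.063, 0.857, 0.109]
contact_force: [-0.3, -0.7, 0.9]
grip_width: 0.0166
```

```bash
python3 - <<'E'
from look import *
o=look("25",("wrist","side")); M=cradR(CA); print(M.T@o["contact_force"],M.T@(o["tool_pos"]-CR),o["grip_width"])
a=cv2.imread("pics/wrist25.png");cv2.imwrite("pics/c29.png",cv2.resize(a[80:280,240:400],None,fx=4,fy=3,interpolation=cv2.INTER_CUBIC))
a=cv2.imread("pics/side25.png");cv2.imwrite("pics/c30.png",cv2.resize(a[140:290,240:390],None,fx=4,fy=4,interpolation=cv2.INTER_CUBIC))
z=np.array([np.cos(CA),np.sin(CA),0]); x=np.array([0,0,-1.]); Rt=toolR(x,np.cross(z,x)); f=-z
for u,h in ((.1,.36),(-.06,.36),(-.06,.248)): inc(o,np.r_[(CR+f*u)[:2],h],Rt)
E
```

```text
[-0.0039847   0.20350444 -1.0358277 ] [ 0.0006604  -0.00216731  0.23358113] 0.008703636736635599
inc cm [-5.46  0.22  5.02] rot [ 0.     0.523 -0.   ] dist mm 74 ang 0.52
inc cm [ 2.53  0.21 18.88] rot [ 0.     0.523 -0.   ] dist mm 191 ang 0.52
inc cm [12.23  0.21 13.29] rot [ 0.     0.523 -0.   ] dist mm 181 ang 0.52
```

View pics/c29.png

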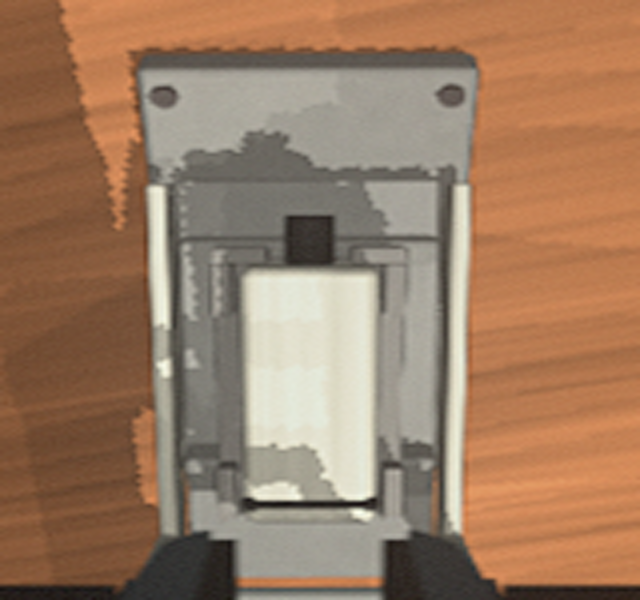

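View pics/c30.png

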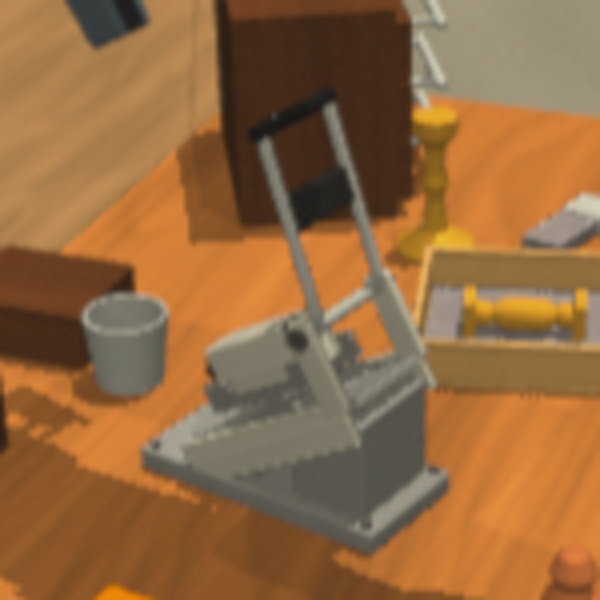

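The cartridge is seated straight, with the nozzle in the gap at (310,240) and the front against the stops. The clamp is still open. Now I bring the closed fingers behind the bar.

Emit:
servo_tool --pt "-3 0.1 2 0 0.1 0 0" --pt "-6 0.2 4 0 0.2 0 0" --pt "-6 0.2 5 0 0.3 0 0" --pt "-5.5 0.2 7 0 0.4 0 0" --pt "-4 0.2 9 0 0.5 0 0" --pt "-2 0.2 12 0 0.523 0 0" --pt "0 0.2 15 0 0.523 0 0" --pt "2 0.2 18 0 0.523 0 0" --pt "2.5 0.2 18.9 0 0.523 0 0" --pt "2.5 0.2 18.9 0 0.523 0 0" --pt "2.5 0.2 18.9 0 0.523 0 0"

```text
time_s: 25.3
tool_pos: [0.5506, -0.0469, 0.36]
orientation: [-0.701, 0.089, 0.702, 0.089]
contact_force: [-0.8, 0.7, -0.1]
grip_width: 0.0005
```

```bash
cat > cl.py <<'E'
from look import *
zt=np.array([np.cos(CA),np.sin(CA),0]); xt=np.array([0,0,-1.]); Rdn=toolR(xt,np.cross(zt,xt)); fw=-zt
lat=cradR(CA)[:,1]
def at(u,h,y=-.002): return np.r_[(CR+fw*u+lat*y)[:2],h]
def uv(P): return (P-CR)@fw, P[2],(P-CR)@lat
def sidecrop(tag,out):
    a=cv2.imread(f"pics/side{tag}.png");cv2.imwrite(out,cv2.resize(a[110:290,230:390],None,fx=3.7,fy=3.3,interpolation=cv2.INTER_CUBIC))
E
python3 - <<'E'
from cl import *
o=look("26",("wrist","side")); sidecrop("26","pics/c31.png"); print(uv(o["tool_pos"]),o["contact_force"])
inc(o,at(-.06,.25),Rdn)
E
```

```text
(np.float64(-0.05924780463561828), np.float64(0.3598501860723152), np.float64(-0.00012885694313249075)) [-0.13977991 -0.43216899  0.1619833 ]
inc cm [10.99 -0.19  0.06] rot [ 0.     0.001 -0.   ] dist mm 110 ang 0.0
```

View pics/c31.png

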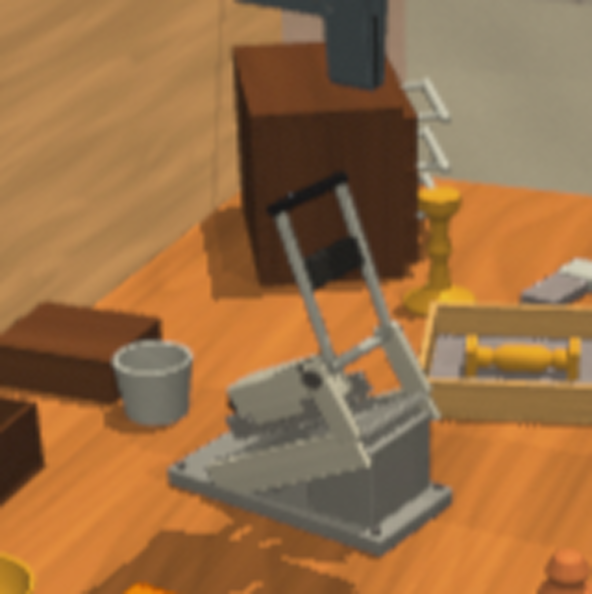

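View pics/wrist26.png

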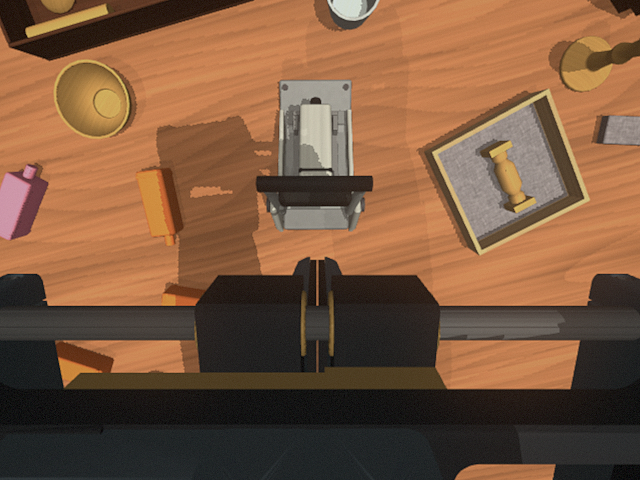

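```bash
cat >> cl.py <<'E'
def barw(th,y=0): 
    return CR+cradR(CA)@hinge2crad([(-.14,y,.009)],th)[0]
E
python3 - <<'E'
from cl import *
w=np.load("w26.npz"); cam=(w["K"],w["r"],w["t"])
for th in (1.65,1.7,1.75,1.8,1.85): print(th,uv(barw(th)),proj(0,[barw(th,.042),barw(th,-.042)],cam).round(1).tolist(),((proj("side",[barw(th,.042),barw(th,-.042)])-[230,110])*[3.7,3.3]).round().tolist())
E
```

```text
1.65 (np.float64(-0.00022021621440851928), np.float64(0.28471599370605), np.float64(-8.743504265484433e-18)) [[372.2, 163.1], [257.7, 163.0]] [[325.0, 177.0], [254.0, 211.0]]
1.7 (np.float64(-0.006796122784106125), np.float64(0.28715519503434317), np.float64(6.2857711289183335e-18)) [[372.3, 172.4], [257.5, 172.4]] [[332.0, 176.0], [261.0, 210.0]]
1.75 (np.float64(-0.013485720438996597), np.float64(0.2892626896485766), np.float64(1.942840515379195e-18)) [[372.4, 181.9], [257.4, 181.8]] [[339.0, 175.0], [268.0, 209.0]]
1.8 (np.float64(-0.020272288668817817), np.float64(0.29103320990977677), np.float64(1.4052694712608176e-17)) [[372.4, 191.5], [257.4, 191.4]] [[347.0, 175.0], [276.0, 209.0]]
1.85 (np.float64(-0.02713886458737157), np.float64(0.29246233043935976), np.float64(3.442965625526004e-18)) [[372.3, 201.1], [257.5, 201.1]] [[354.0, 175.0], [284.0, 209.0]]
```

Emit:
servo_tool --pt "3 -0.1 0 0 0 0 0" --pt "7 -0.2 0 0 0 0 0" --pt "10 -0.2 0 0 0 0 0" --pt "11 -0.2 -0.5 0 0 0 0" --pt "11 -0.2 -1.2 0 0 0 0" --pt "11 -0.2 -1.8 0 0 0 0" --pt "11 -0.2 -2.4 0 0 0 0" --pt "11.2 -0.2 -3.2 0 0 0 0" --pt "11.5 -0.2 -4.2 0 0 0 0" --pt "11.5 -0.2 -4.2 0 0 0 0"

```text
time_s: 26.4
tool_pos: [0.5925, -0.0557, 0.2451]
orientation: [-0.701, 0.089, 0.701, 0.089]
contact_force: [-0.1, -0.5, -0.0]
grip_width: 0.0005
```

```bash
python3 - <<'E'
from cl import *
o=look("27",("wrist","side")); sidecrop("27","pics/c32.png"); print(uv(o["tool_pos"]),o["contact_force"])
E
```

```text
(np.float64(-0.0176071954831669), np.float64(0.24538924166834475), np.float64(-0.002139845804051289)) [ 0.32885993 -0.29904604  0.35339994]
```

View pics/c32.png

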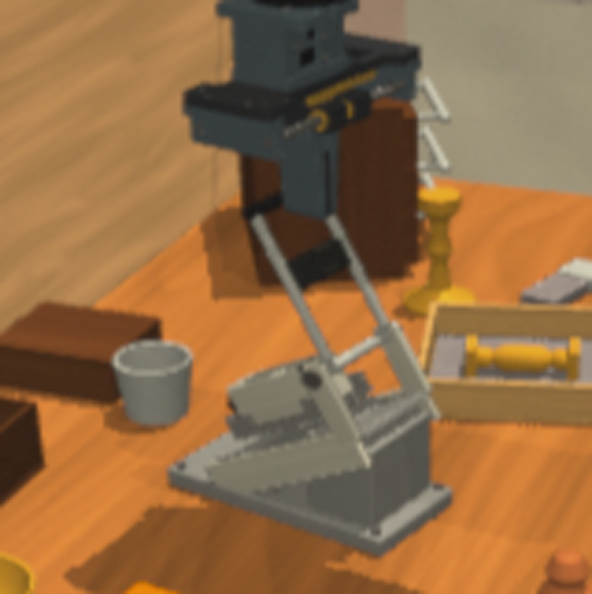

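View pics/wrist27.png

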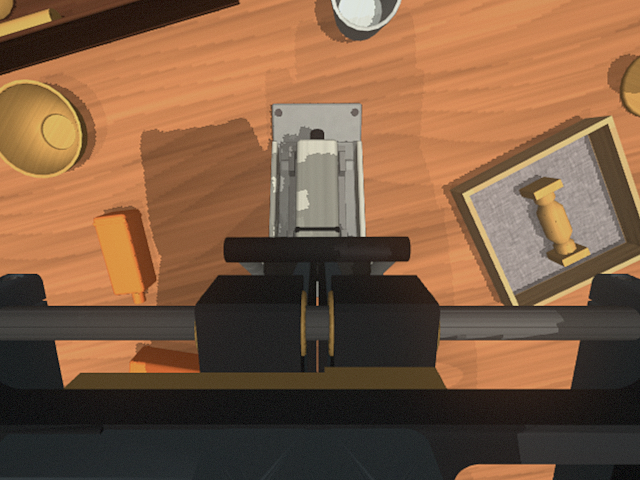

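Emit:
servo_tool --pt "0.3 0 -0.7 0 0 0 0" --pt "0.6 0 -1.4 0 0 0 0" --pt "0.9 0 -2 0 0 0 0" --pt "1.3 0 -2.6 0 0 0 0" --pt "1.8 0 -3.2 0 0 0 0" --pt "2.3 0 -3.8 0 0 0 0" --pt "2.7 0 -4.3 0 0 0 0" --pt "3 0 -4.7 0 0 0 0" --pt "3 0 -4.7 0 0 0 0"

```text
time_s: 27.4
tool_pos: [0.6367, -0.0672, 0.2142]
orientation: [-0.701, 0.089, 0.702, 0.089]
contact_force: [-2.0, 0.3, -2.0]
grip_width: 0.0004
```

```bash
python3 - <<'E'
from cl import *
o=look("28",("wrist","side")); sidecrop("28","pics/c33.png"); print(uv(o["tool_pos"]),o["contact_force"])
w=np.load("w28.npz"); cam=(w["K"],w["r"],w["t"])
for th in (1.0,1.1,1.2,1.3): print(th,uv(barw(th))[:2],proj(0,[barw(th)],cam).round(1).tolist(),((proj("side",[barw(th,.042),barw(th,-.042)])-[230,110])*[3.7,3.3]).round().tolist())
E
```

```text
(np.float64(0.028808486854827845), np.float64(0.2149413754440355), np.float64(-0.0019863322866671166)) [-1.84845558 -0.07421228 -1.46074969]
1.0 (np.float64(0.0680018529304006), np.float64(0.22664449636774342)) [[317.9, 210.8]] [[256.0, 224.0], [185.0, 258.0]]
1.1 (np.float64(0.06019299851305434), np.float64(0.23829215016647232)) [[318.0, 230.7]] [[263.0, 213.0], [192.0, 247.0]]
1.2 (np.float64(0.051260330767098655), np.float64(0.24910202959534256)) [[318.0, 254.5]] [[272.0, 204.0], [201.0, 237.0]]
1.3 (np.float64(0.041293101955903695), np.float64(0.258966125912372)) [[318.1, 282.3]] [[281.0, 196.0], [211.0, 229.0]]
```

View pics/c33.png

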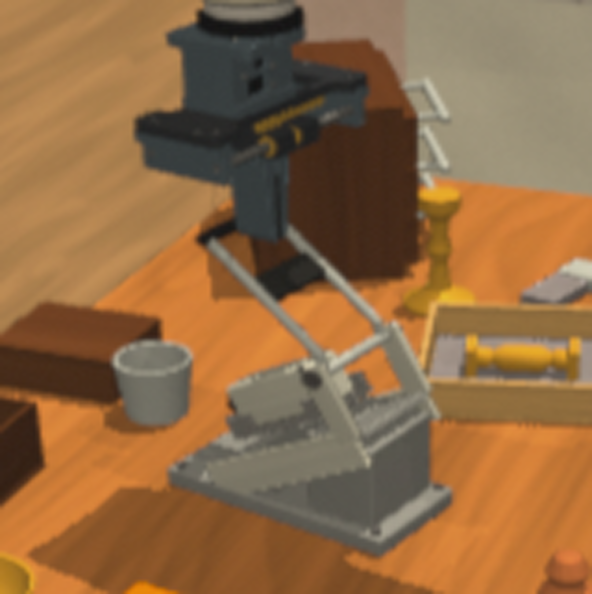

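View pics/wrist28.png

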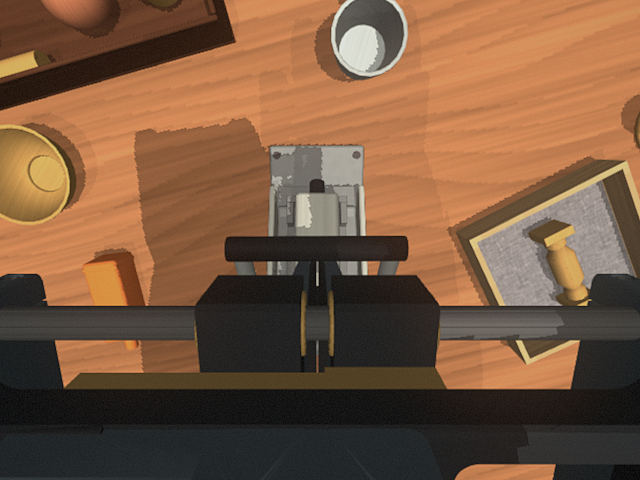

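Emit:
servo_tool --pt "-2 0 0.3 0 0 0 0" --pt "-5 0 0.2 0 0 0 0" --pt "-5.5 0 -1 0 0 0 0" --pt "-5.5 0 -3 0 0 0 0" --pt "-4 0 -3.1 0 0 0 0" --pt "-2.3 0 -3.2 0 0 0 0" --pt "-1.3 0 -3.3 0 0 0 0" --pt "-0.6 0 -3.6 0 0 0 0" --pt "0.2 0 -4 0 0 0 0" --pt "1 0 -4.4 0 0 0 0" --pt "1.8 0 -4.8 0 0 0 0" --pt "2.5 0 -5.1 0 0 0 0" --pt "3.1 0 -5.3 0 0 0 0" --pt "3.1 0 -5.3 0 0 0 0"

```text
time_s: 28.9
tool_pos: [0.6873, -0.0803, 0.1828]
orientation: [-0.701, 0.089, 0.702, 0.089]
contact_force: [0.1, -0.4, -0.3]
grip_width: 0.0008
```

```bash
python3 - <<'E'
from cl import *
o=look("29",("wrist","side")); sidecrop("29","pics/c34.png"); print(uv(o["tool_pos"]),o["contact_force"])
w=np.load("w29.npz"); cam=(w["K"],w["r"],w["t"])
for th in (.6,.7,.8,.9): print(th,uv(barw(th))[:2],proj(0,[barw(th)],cam).round(1).tolist(),((proj("side",[barw(th,.042),barw(th,-.042)])-[230,110])*[3.7,3.3]).round().tolist())
E
```

```text
(np.float64(0.08082079157695943), np.float64(0.18335535015496457), np.float64(-0.002114254138904593)) [ 0.19037341 -0.48553377  0.01185374]
0.6 (np.float64(0.0866226238502254), np.float64(0.17410437793991873)) [[317.7, 260.6]] [[240.0, 274.0], [171.0, 309.0]]
0.7 (np.float64(0.08396600267264666), np.float64(0.18787348866810993)) [[317.8, 272.7]] [[242.0, 261.0], [172.0, 295.0]]
0.8 (np.float64(0.07994803616720635), np.float64(0.20130859162594056)) [[317.9, 288.5]] [[245.0, 248.0], [175.0, 282.0]]
0.9 (np.float64(0.07460887052706333), np.float64(0.2142754477057105)) [[318.0, 308.5]] [[250.0, 235.0], [179.0, 269.0]]
```

View pics/c34.png

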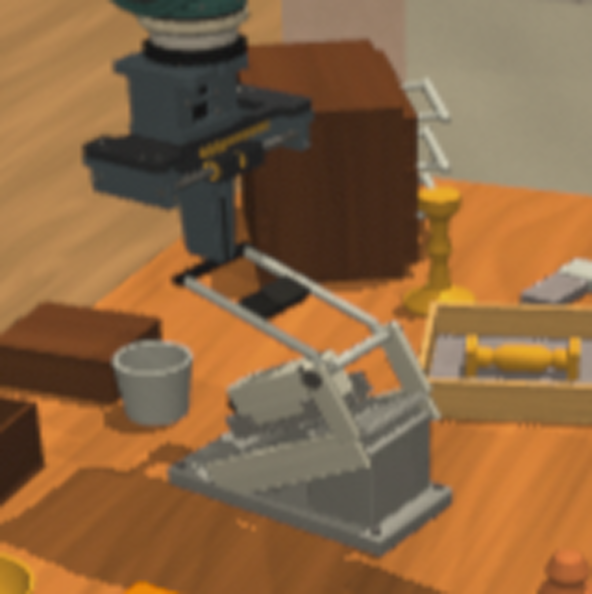

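View pics/wrist29.png

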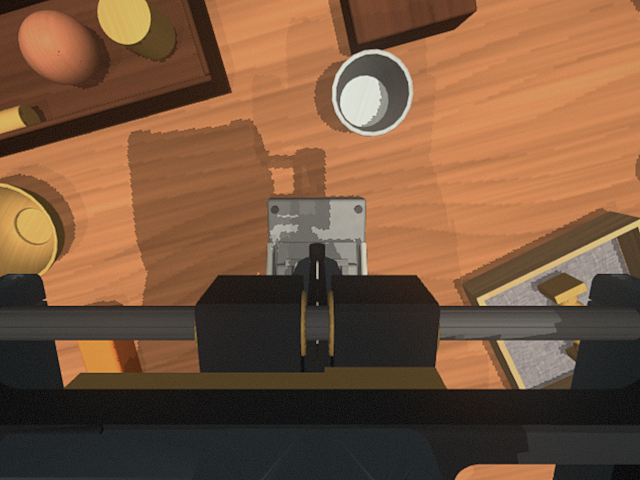

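Clamp at about 0.8 rad, with the tips on top of the bar. Continuing down to about 0.4 rad.

Emit:
servo_tool --pt "0.6 0 -0.3 0 0 0 0" --pt "1.3 0 -0.5 0 0 0 0" --pt "2 0 -0.7 0 0 0 0" --pt "2.7 0 -0.8 0 0 0 0" --pt "3.4 0 -0.9 0 0 0 0" --pt "4.1 0 -0.9 0 0 0 0" --pt "4.8 0 -0.9 0 0 0 0" --pt "5.4 0 -0.9 0 0 0 0" --pt "5.4 0 -0.9 0 0 0 0"

```text
time_s: 29.9
tool_pos: [0.6958, -0.0826, 0.1288]
orientation: [-0.7, 0.089, 0.702, 0.089]
contact_force: [-0.4, -0.4, 0.4]
grip_width: 0.0005
```

```bash
python3 - <<'E'
from cl import *
o=look("30",("wrist","side")); sidecrop("30","pics/c35.png"); print(uv(o["tool_pos"]),o["contact_force"])
for th in (.3,.4,.5): print(th,((proj("side",[barw(th,.042),barw(th,-.042)])-[230,110])*[3.7,3.3]).round().tolist())
M=cradR(CA); Rt=toolR(-M[:,2],M[:,1])
for q in ((-.05,-.002,.12),(-.048,-.002,.079),(-.060,-.002,.025)): inc(o,CR+M@q,Rt)
E
```

```text
(np.float64(0.09013363369949029), np.float64(0.1296479484207528), np.float64(-0.0021328121886794943)) [-1.12011353  0.4835784   0.13282158]
0.3 [[243.0, 317.0], [175.0, 353.0]]
0.4 [[241.0, 302.0], [172.0, 338.0]]
0.5 [[240.0, 288.0], [171.0, 323.0]]
inc cm [-3.43  0.02 -1.31] rot [ 0.    -0.522 -0.   ] dist mm 37 ang 0.52
inc cm [0.03 0.01 0.91] rot [ 0.    -0.522 -0.   ] dist mm 9 ang 0.52
inc cm [5.3  0.01 2.56] rot [ 0.    -0.522 -0.   ] dist mm 59 ang 0.52
```

View pics/c35.png

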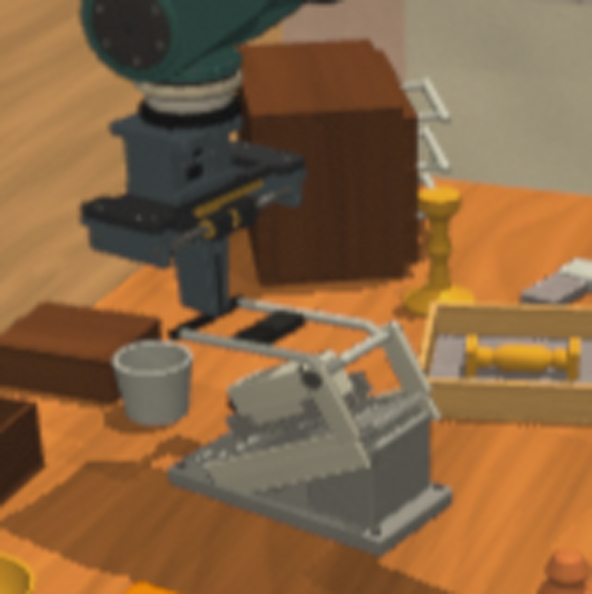

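Emit:
servo_tool --pt "-2 0 0 0 0 0 0" --pt "-4 0 -0.5 0 -0.1 0 0" --pt "-4.5 0 -1 0 -0.25 0 0" --pt "-4.5 0 -1.3 0 -0.4 0 0" --pt "-4 0 -1.3 0 -0.522 0 0" --pt "-3.4 0 -1.3 0 -0.522 0 0" --pt "-3.4 0 -1.3 0 -0.522 0 0" --pt "-3.4 0 -1.3 0 -0.522 0 0"

```text
time_s: 30.8
tool_pos: [0.7089, -0.0858, 0.1646]
orientation: [-0.497, 0.063, 0.858, 0.109]
contact_force: [-0.0, -0.1, -0.1]
grip_width: 0.0003
```

```bash
python3 - <<'E'
from cl import *
o=look("31",("wrist","side")); sidecrop("31","pics/c36.png"); print(uv(o["tool_pos"]),o["contact_force"])
M=cradR(CA); Rt=toolR(-M[:,2],M[:,1]); print(M.T@(o["tool_pos"]-CR))
w=np.load("w31.npz"); cam=(w["K"],w["r"],w["t"])
for th in (.3,.35,.4,.45): print(th,proj(0,[barw(th,.042),barw(th,-.042)],cam).round(1).tolist(),(M.T@(barw(th)-CR)).round(4))
E
```

```text
(np.float64(0.10359642302459258), np.float64(0.16543140549463475), np.float64(-0.0022632614984751504)) [0.44273579 0.13278061 0.30363078]
[-0.04950143 -0.00226326  0.12145385]
0.3 [[380.2, 253.7], [255.5, 253.7]] [-0.0511 -0.      0.084 ]
0.35 [[381.7, 260.3], [254.0, 260.3]] [-0.0484  0.      0.0905]
0.4 [[383.2, 267.7], [252.6, 267.7]] [-0.0454 -0.      0.0968]
0.45 [[384.7, 275.8], [251.1, 275.9]] [-0.0421 -0.      0.103 ]
```

View pics/c36.png

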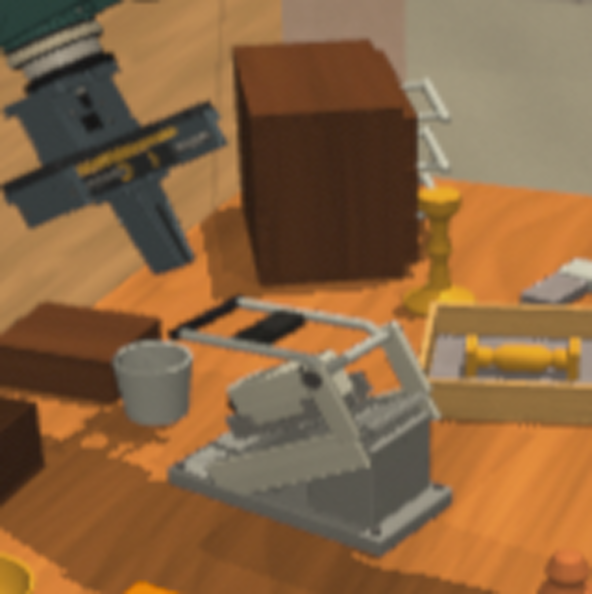

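View pics/wrist31.png

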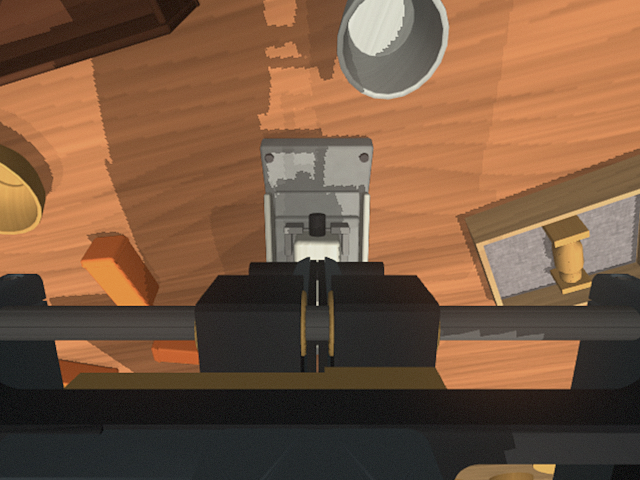

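Emit:
servo_tool --pt "2 0 0 0 0 0 0" --pt "3.8 0 0 0 0 0 0" --pt "4.6 0 -0.2 0 0 0 0" --pt "5.4 0 -0.5 0 0 0 0" --pt "6.2 0 -0.8 0 0 0 0" --pt "7 0 -1 0 0 0 0" --pt "7.8 0 -1.2 0 0 0 0" --pt "8.5 0 -1.2 0 0 0 0" --pt "9 0 -1.2 0 0 0 0" --pt "9 0 -1.2 0 0 0 0"

```text
time_s: 31.9
tool_pos: [0.675, -0.0771, 0.0795]
orientation: [-0.496, 0.063, 0.859, 0.109]
contact_force: [0.3, -0.4, 0.6]
grip_width: 0.0003
```

```bash
python3 - <<'E'
from cl import *
o=look("32",("wrist","side")); sidecrop("32","pics/c37.png")
M=cradR(CA);  print(M.T@(o["tool_pos"]-CR),M.T@o["contact_force"])
E
```

```text
[-0.06195801 -0.0021299   0.03004173] [ 1.54569902  0.73301709 -0.61846513]
```

View pics/c37.png

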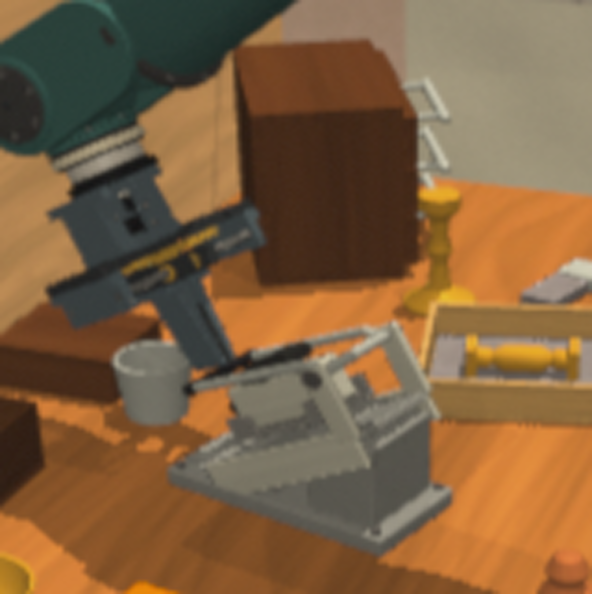

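Emit:
servo_tool --pt "0.15 0 0 0 0 0 0" --pt "0.3 0 0 0 0 0 0" --pt "0.45 0 0 0 0 0 0" --pt "0.55 0 0 0 0 0 0" --pt "0.55 0 0 0 0 0 0"

```text
time_s: 32.5
tool_pos: [0.6735, -0.0767, 0.0754]
orientation: [-0.497, 0.063, 0.859, 0.109]
contact_force: [3.1, -1.5, 2.8]
grip_width: 0.0006
```

```bash
python3 - <<'E'
from cl import *
o=look("33",("wrist","side")); sidecrop("33","pics/c38.png")
M=cradR(CA);  print(M.T@(o["tool_pos"]-CR),M.T@o["contact_force"])
E
```

```text
[-0.06256204 -0.00211829  0.02502536] [-2.70081249 -0.43013817  4.68348021]
```

View pics/c38.png

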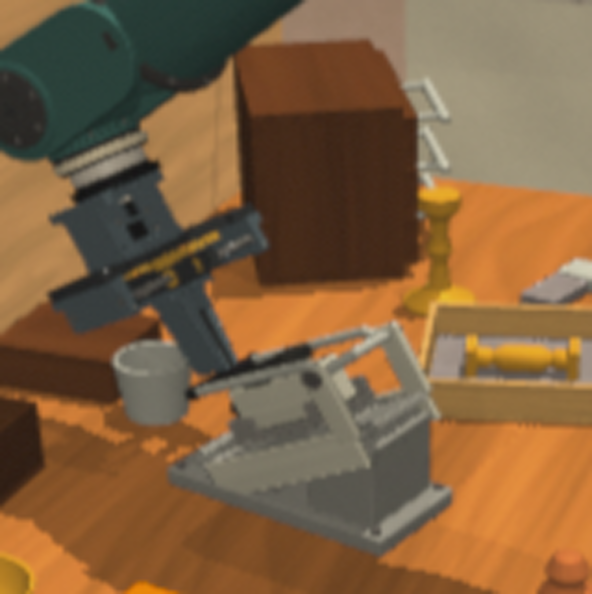

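Emit:
servo_tool --pt "0.15 0 0 0 0 0 0" --pt "0.25 0 0 0 0 0 0" --pt "0.25 0 0 0 0 0 0"

```text
time_s: 32.9
tool_pos: [0.6721, -0.0764, 0.0731]
orientation: [-0.497, 0.063, 0.859, 0.109]
contact_force: [4.2, -0.6, 0.8]
grip_width: 0.0006
```

```bash
python3 - <<'E'
from cl import *
o=get_obs();M=cradR(CA);  print(M.T@(o["tool_pos"]-CR),M.T@o["contact_force"])
E
```

```text
[-0.06253631 -0.00210397  0.02239361] [-3.24216557 -0.47344753  2.7625897 ]
```

Emit:
servo_tool --pt "0.1 0 0 0 0 0 0" --pt "0.2 0 0 0 0 0 0" --pt "0.3 0 0 0 0 0 0" --pt "0.3 0 0 0 0 0 0"

```text
time_s: 33.3
tool_pos: [0.6716, -0.0762, 0.0717]
orientation: [-0.497, 0.063, 0.858, 0.109]
contact_force: [7.4, -2.0, 9.8]
grip_width: 0.0002
```

```bash
python3 - <<'E'
from cl import *
o=look("34",("wrist","side")); sidecrop("34","pics/c39.png");M=cradR(CA);  print(M.T@(o["tool_pos"]-CR),M.T@o["contact_force"])
E
```

```text
[-0.06279244 -0.00216969  0.02093895] [-1.47616037 -0.10966214 12.19715607]
```

View pics/c39.png

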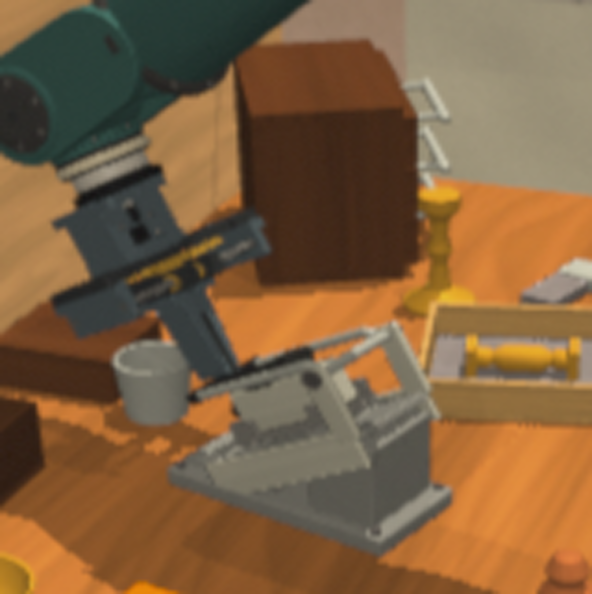

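Emit:
servo_tool --pt "0.1 0 0 0 0 0 0" --pt "0.15 0 0 0 0 0 0" --pt "0.15 0 0 0 0 0 0"

```text
time_s: 33.7
tool_pos: [0.6716, -0.0762, 0.0715]
orientation: [-0.498, 0.063, 0.858, 0.109]
contact_force: [8.6, -3.4, 16.2]
grip_width: 0.0007
```

```bash
python3 - <<'E'
from cl import *
o=get_obs();M=cradR(CA);  print(M.T@(o["tool_pos"]-CR),M.T@o["contact_force"])
E
```

```text
[-0.06290921 -0.00215086  0.02072475] [ 0.12576104  1.12632799 18.60915264]
```

The force climbs without any motion, so the clamp is at its stop. Withdrawing and checking.

Emit:
servo_tool --pt "-0.3 0 0 0 0 0 0" --pt "-0.8 0 0 0 0 0 0" --pt "-2 0 0 0 0 0 0" --pt "-5 0 0 0 0 0 0" --pt "-9 0 0 0 0 0 0" --pt "-13 0 0 0 0 0 0" --pt "-16 0 0 0 0 0 0" --pt "-18 0 0 0 0 0 0" --pt "-18 0 0 0 0 0 0"

```text
time_s: 34.6
tool_pos: [0.7586, -0.0987, 0.2281]
orientation: [-0.498, 0.063, 0.858, 0.109]
contact_force: [-0.1, -0.7, 0.1]
grip_width: 0.0005
```

```bash
python3 - <<'E'
from cl import *
o=look("35",("wrist","side","scene"));M=cradR(CA);  print(M.T@(o["tool_pos"]-CR),o["contact_force"])
w=np.load("w35.npz"); cam=(w["K"],w["r"],w["t"])
for th in (0,.05,.1): print(th,proj(0,[barw(th,.042),barw(th,-.042)],cam).round(1).tolist(),((proj("side",[barw(th,.042),barw(th,-.042)])-[260,170])*6).round().tolist())
a=cv2.imread("pics/side35.png");cv2.imwrite("pics/c40.png",cv2.resize(a[170:270,260:380],None,fx=6,fy=6,interpolation=cv2.INTER_CUBIC))
E
```

```text
[-0.06202959 -0.00217333  0.19621765] [-0.16787244 -0.40400644 -1.16653434]
0 [[359.6, 223.2], [275.5, 223.2]] [[238.0, 294.0], [129.0, 362.0]]
0.05 [[360.3, 225.3], [274.7, 225.3]] [[233.0, 281.0], [123.0, 349.0]]
0.1 [[361.2, 227.8], [273.9, 227.7]] [[228.0, 268.0], [118.0, 336.0]]
```

View pics/c40.png

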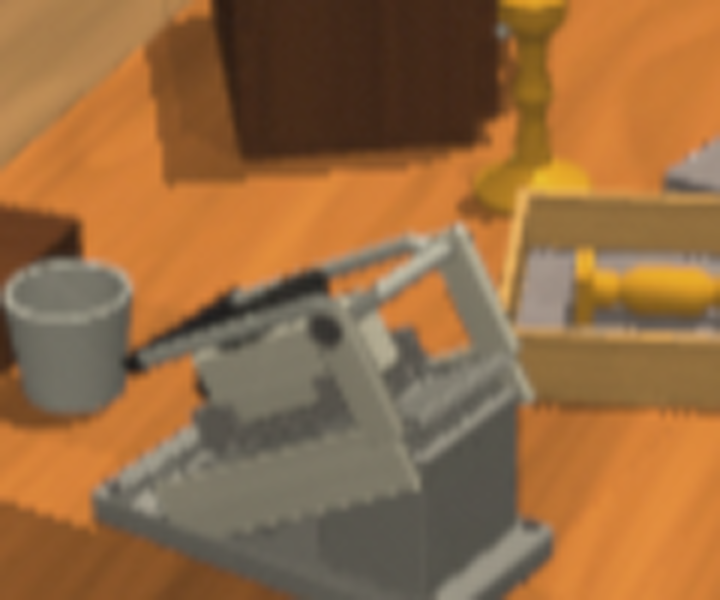

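View pics/wrist35.png

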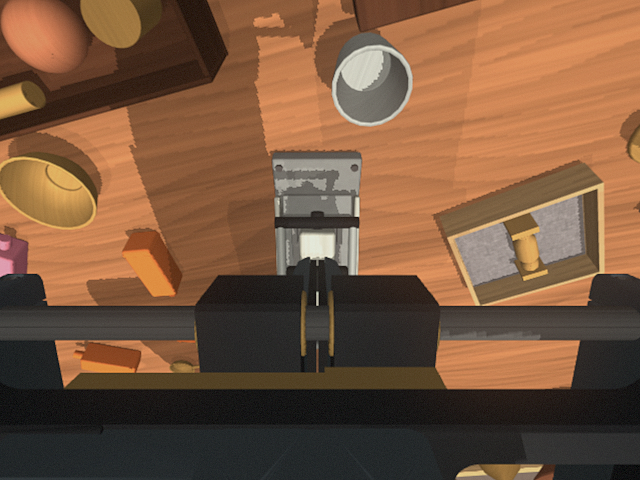

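View pics/scene35.png

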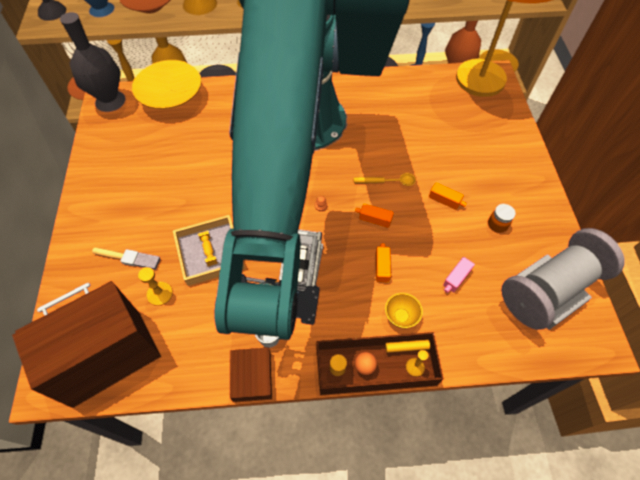

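```bash
python3 - <<'E'
from cl import *
M=cradR(CA)
a=cv2.imread("pics/side35.png");cv2.imwrite("pics/c41.png",cv2.resize(a[200:245,275:345],None,fx=10,fy=10,interpolation=cv2.INTER_CUBIC))
S=lambda P:((proj("side",P)-[275,200])*10)
for Y in (-.036,-.044,-.05):
  h=S([CR+M@[.08,Y,.034]])[0]
  print(Y,"hinge",h.round(),[ (th,(S([barw(th,-.042)])[0]-h).round().tolist()) for th in (0,.03,.06)])
# initial picture check with known theta via same relation
for n in ("0","35"): pass
E
```

```text
-0.036 hinge [423. 221.] [(0, [-358.0, 83.0]), (0.03, [-364.0, 70.0]), (0.06, [-369.0, 56.0])]
-0.044 hinge [405. 233.] [(0, [-340.0, 71.0]), (0.03, [-346.0, 58.0]), (0.06, [-351.0, 45.0])]
-0.05 hinge [392. 241.] [(0, [-327.0, 62.0]), (0.03, [-333.0, 49.0]), (0.06, [-338.0, 36.0])]
```

View pics/c41.png

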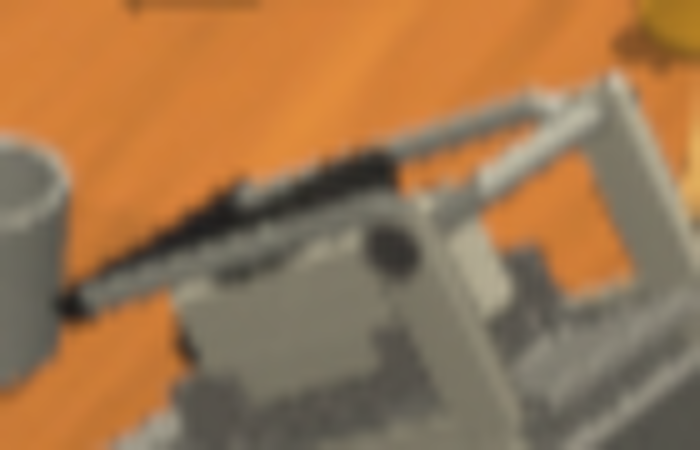

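The side view gives a clamp angle of about 0.01 rad. I'll check the nest travel by registering the cartridge patch before and after shutting the clamp.

```bash
python3 - <<'E'
from cl import *
M=cradR(CA)
d=lambda z:(proj("side",[CR+M@[-.03,-.019,.02-z]])-proj("side",[CR+M@[-.03,-.019,.02]]))[0].round(2)
print("expected 2,4,6mm",d(.002),d(.004),d(.006))
a=cv2.imread("pics/side25.png",0).astype(np.float32);
for tag in ("35","34","33","32"):
    b=cv2.imread(f"pics/side{tag}.png",0).astype(np.float32)
    if tag=="33" or 1:
        x0,y0,x1,y1=293,231,307,240  # front/side face lower part incl. edges in before image
        t=cv2.resize(a[y0-3:y1+2,x0-3:x1],None,fx=8,fy=8,interpolation=cv2.INTER_CUBIC); s=cv2.resize(b[y0-9:y1+9,x0-9:x1+6],None,fx=8,fy=8,interpolation=cv2.INTER_CUBIC)
        r=cv2.matchTemplate(s,t,cv2.TM_CCOEFF_NORMED); _,m,_,l=cv2.minMaxLoc(r); print(tag,m,(l[0]/8-6,l[1]/8-6))
E
```

```text
expected 2,4,6mm [0.3  0.62] [0.6  1.24] [0.9  1.86]
35 0.9659230709075928 (0.875, 1.75)
34 0.9631484150886536 (0.875, 1.75)
33 0.9630879163742065 (0.625, 1.25)
32 0.9676106572151184 (0.25, 0.5)
```

The cartridge moved by (0.88, 1.75) px, against (0.90, 1.86) px expected for 6 mm, and it's the same after letting go. The cradle is driven home and holding, and the arm is clear. Handing in.

```bash
python3 - <<'E'
from bench import *
print(sign_off()); print(get_obs()["time_s"])
E
```

```text
the job is handed in; nothing more can be done
None
the job is handed in; nothing more can be done
```

I moved the baluster to the tray, seated the cartridge in the cradle, shut the clamp and handed the job in. The last clock reading before that was 34.6 s. No verdict was reported.

**What I did**
- **Baluster:** I took it out of the cradle and laid it flat in the middle of the tray.
- **Cartridge:** I put it between the rails with its nozzle in the gap. I slid it against the stops, where the force along the slope rose to about 16 N, and let go.
- **Clamp:** I pushed the bar down with the closed fingers until it would go no further. The force climbed from 12 to 19 N with 0.2 mm of movement.

**Last checks**
- **Clamp:** the side view gives an angle of about 0.01 rad, good to about 0.03 rad.
- **Cradle:** it is pressed down about 5.7 mm, the same before and after the fingers withdrew.
- **Arm and bystanders:** the arm is clear, and all the bystanders I could see look unmoved. The arm hid part of the table in the last scene view, though the cup showed clear in the wrist view.

**What disagreed**
- **Fingertips:** they sit about 24–28 mm behind the reported TCP, so I set heights from contact force and the pictures.
- **Camera positions:** the wrist camera and the fixed cameras differed by about 5 mm on where the cradle and cartridge are, more than the stated 2 mm. I used the wrist views, with a 2 mm sideways correction for the cradle.

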